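# Change the filter panels in a soldering fume box

### The job

Change the filters in the fume box: take the pin key out of its socket on the box's roof and, with its pin, hold down the release button deep in the well of the drawer's front block while you draw the drawer out. Put every old filter panel from the drawer into the carton, fit the two new panels from the bench - tongue hooked under the drawer's front lip, then swung down flat in its pocket - and push the drawer fully home so that its latch clicks; put the key back in its socket and leave the other things on the bench alone.

Things in the scene. Friction and masses are not known exactly. Their poses are not given: they have to be found in the camera images.
- fume_box: Grey sheet-metal downdraft fume box, 130 deep (x) x 170 wide (y) x 78 mm high, fixed to the bench; origin: centre of its underside on the bench; x points from its front to its back, y to its left, z up. The filter drawer slides out of its front along the box's -x. The front sheet, at x = -65 mm, comes down to 50 mm above the bench over the drawer's slot.
- drawer (a joint): Filter drawer: 0 = fully home, grows to 0.10 m (end stop) as it slides out along the box's -x. Friction about 2.5 N plus 8 N per m/s; it stays where it is left. At home a latch tooth locks it; pushing it home, the last 20 mm take 5 to 8 N, as the ramped tooth dips under the front sheet and springs up behind it.
- button (a joint): Sprung release button down in the well, in one piece with the latch tooth (7 mm wide, in the middle just behind the fascia, its top 55 mm above the bench): 0 = up (locks the drawer when home), grows to 0.007 m fully down. 2.3 N starts it, 5.4 N holds it fully down. It must be held more than 5.5 mm down while the drawer travels its first 10 mm; it springs up when let go.
- well (a point): Centre of the mouth of the release well, on the flat top of the drawer's front block, 46 mm above the bench; it moves with the drawer, axes like the box's. The well is 14 x 14 mm, vertical-walled; the button's top is 10 mm below the mouth when up, 17 mm when down. A pin in it may draw the drawer along by the wall. With the drawer home it is 23 mm in front of the front sheet.
- block_front (a point): Centre of the front face of the drawer's front block (46 mm wide, from 18 to 46 mm above the bench), moving with the drawer: the place to push it home.
- pocket_left (a point): Where a seated panel's origin belongs in the left (+y) pocket, on its floor 16 mm above the bench; moves with the drawer, axes like the box's. The pocket is 78 mm long (x, from 42.5 mm in front of this point) and 66 mm wide; side and rear walls 10 mm high, the divider 8 mm high, 12 mm wide; front wall (the fascia) 32 mm high. Fully out, this point lies 53.5 mm in front of the front sheet.
- pocket_right (a point): The same for the right (-y) pocket, 78 mm from the left one.
- lip (a point): Middle of the free edge of the retaining lip along the inside of the fascia (over both pockets), at its underside, 24 mm above the bench; moves with the drawer. The lip is 3 mm thick and juts 6 mm from the fascia over the pockets, with 8 mm free height beneath. From lip to rear wall is 72 mm, so a panel (75 mm with its tongue) goes in only tilted, tongue first under the lip.
- key_socket (a point): Centre of the mouth of the key's socket, a black block 34 x 34 x 20 mm on the roof's left side, mouth 98 mm above the bench: a square hole 11 mm wide, 24 mm deep and open below into the box.
- key: Release key, standing upright in its socket at the start, its collar resting on the socket's mouth: steel pin 7 mm thick and 40 mm long, collar 26 mm wide and 5 mm thick above it, then a round grip 18 mm thick and 45 mm long (90 mm in all, 60 g). The origin is the tip of the pin; z points up along the key to its grip.
- spent_1: Old (grey) filter panel, like the new ones, seated at the start in the left pocket, tongue under the lip; it may be absent.
- spent_2: Old (grey) filter panel, like the new ones, seated at the start in the right pocket, tongue under the lip; it may be absent.
- fresh_1: New (white, pleated) filter panel lying flat on the bench: frame 68 (x) x 62 (y) x 12 mm, a tongue 56 mm wide and 4 mm thick, level with the underside, that juts 7 mm from its -x end, and on top a pull rib 40 mm long (x), 14 mm wide (y), 16 mm high (top 28 mm above the underside). Origin: the centre of the frame's underside; z up. About 70 g.
- fresh_2: The other new panel, the same as fresh_1. Either may go in either pocket.
- scrap_box: Open cardboard carton, fixed, 150 (x) x 176 (y) x 40 mm, walls and floor 4 to 5 mm; the origin is the centre of its underside.
- third_hand: Obstacle, fixed: a third hand (soldering tweezers on a stand), 130 mm high. Its origin, on the bench, is under the middle of its slanting arm; the arm runs from the post on a round foot (about 60 mm wide), 91 mm along its -y, to the tweezers tip about 60 mm along its +y. Carry things over it.
- bench_block: Bystander: steel bench block 64 x 64 x 18 mm, to be left alone.
- loupe: Bystander: small loupe, 25 x 16 mm high, to be left alone.
- brass_dish: Bystander: brass dish 67 mm wide, 15 mm high, to be left alone.
There are look-alikes about, which are no part of the job. What is shaped like the fresh_1 but black is not meant.

How it is judged (in metres and radians):
On the way, in this order (a step that is already met when the one before it is completed fails the run):
1. The key's pin holds the button down while the drawer slides out of its lock (value of joint button above 0.003 m and value of joint drawer above 0.008 m and contact force between key and button above 0.5 N).
2. The drawer is out, with a new panel seated flat in each pocket (value of joint drawer above 0.07 m and ((x of fresh_1 in the frame of pocket_left between -0.005 and 0.005 m and y of fresh_1 in the frame of pocket_left between -0.005 and 0.005 m and z of fresh_1 in the frame of pocket_left between -0.003 and 0.003 m and angle between fresh_1's own z axis and vertical below 0.06 rad and angle between the x axis of fresh_1 and the x axis of pocket_left, either way round below 0.1 rad) or (x of fresh_2 in the frame of pocket_left between -0.005 and 0.005 m and y of fresh_2 in the frame of pocket_left between -0.005 and 0.005 m and z of fresh_2 in the frame of pocket_left between -0.003 and 0.003 m and angle between fresh_2's own z axis and vertical below 0.06 rad and angle between the x axis of fresh_2 and the x axis of pocket_left, either way round below 0.1 rad)) and ((x of fresh_1 in the frame of pocket_right between -0.005 and 0.005 m and y of fresh_1 in the frame of pocket_right between -0.005 and 0.005 m and z of fresh_1 in the frame of pocket_right between -0.003 and 0.003 m and angle between fresh_1's own z axis and vertical below 0.06 rad and angle between the x axis of fresh_1 and the x axis of pocket_right, either way round below 0.1 rad) or (x of fresh_2 in the frame of pocket_right between -0.005 and 0.005 m and y of fresh_2 in the frame of pocket_right between -0.005 and 0.005 m and z of fresh_2 in the frame of pocket_right between -0.003 and 0.003 m and angle between fresh_2's own z axis and vertical below 0.06 rad and angle between the x axis of fresh_2 and the x axis of pocket_right, either way round below 0.1 rad))), for 0.2 s.
At the end, for the whole second after the job is handed in: Drawer home (3 mm) and latch sprung up (1.5 mm); one new panel in each pocket, flat and square (5 mm sideways, 3 mm in height, 0.06 rad tilt, 0.1 rad turn); every old panel at rest in the carton; key upright in its socket (6 mm), pin at least 35 mm in (value of joint drawer below 0.003 m and value of joint button below 0.0015 m and ((x of fresh_1 in the frame of pocket_left between -0.005 and 0.005 m and y of fresh_1 in the frame of pocket_left between -0.005 and 0.005 m and z of fresh_1 in the frame of pocket_left between -0.003 and 0.003 m and angle between fresh_1's own z axis and vertical below 0.06 rad and angle between the x axis of fresh_1 and the x axis of pocket_left, either way round below 0.1 rad) or (x of fresh_2 in the frame of pocket_left between -0.005 and 0.005 m and y of fresh_2 in the frame of pocket_left between -0.005 and 0.005 m and z of fresh_2 in the frame of pocket_left between -0.003 and 0.003 m and angle between fresh_2's own z axis and vertical below 0.06 rad and angle between the x axis of fresh_2 and the x axis of pocket_left, either way round below 0.1 rad)) and ((x of fresh_1 in the frame of pocket_right between -0.005 and 0.005 m and y of fresh_1 in the frame of pocket_right between -0.005 and 0.005 m and z of fresh_1 in the frame of pocket_right between -0.003 and 0.003 m and angle between fresh_1's own z axis and vertical below 0.06 rad and angle between the x axis of fresh_1 and the x axis of pocket_right, either way round below 0.1 rad) or (x of fresh_2 in the frame of pocket_right between -0.005 and 0.005 m and y of fresh_2 in the frame of pocket_right between -0.005 and 0.005 m and z of fresh_2 in the frame of pocket_right between -0.003 and 0.003 m and angle between fresh_2's own z axis and vertical below 0.06 rad and angle between the x axis of fresh_2 and the x axis of pocket_right, either way round below 0.1 rad)) and x of spent_1 in the frame of scrap_box between -0.06 and 0.06 m and y of spent_1 in the frame of scrap_box between -0.07 and 0.07 m and z of spent_1 in the frame of scrap_box between -0.01 and 0.045 m and linear speed of each of spent_1, spent_2, key below 0.02 m/s and x of spent_2 in the frame of scrap_box between -0.06 and 0.06 m and y of spent_2 in the frame of scrap_box between -0.07 and 0.07 m and z of spent_2 in the frame of scrap_box between -0.01 and 0.045 m and horizontal distance between key and key_socket below 0.006 m and z of key in the frame of key_socket below -0.035 m and angle between key's own z axis and vertical below 0.1 rad); the robot touches nothing.
It fails at once if A bystander (bench block, loupe, brass dish) is moved more than 3 cm (distance of any of bench_block, loupe, brass_dish from where it was at the start of the episode above 0.03 m).
Of spent_1, spent_2 only 1 to 2 are there at a start; the rules pass over those that are not, and their reading is None.
At some moment in a run one of fresh_1, fresh_2 may be knocked a few centimetres aside while the robot is not near it.
It also fails if it takes over 200 s, if anything falls off the work surface, if the arm or the gripper's body presses on something with over 40 N, if the wrist force passes 120 N, or if a joint passes its speed limit or range.

### The arm

A 6-joint arm with a two-finger parallel gripper is mounted at the origin on a cart in front of the work surface, level with it; the furniture and walls round the work are solid. World frame = base frame: x ahead of the robot, y to its left, z up, the work surface at z = 0. Lengths are in mm, angles in degrees, forces in N, time in s.
With the tool pointing down it reaches from about 350 to 725 mm from the base axis. Payload 4.3 kg.
Tool frame: the origin (TCP) lies at the very end of the fingers, on their centre line; the grasp point (between the pads) lies 19 mm behind it; z points along the fingers, y is the line along which they close (so a half turn about z gives the same grasp; the last joint's range is limited). The gripper opens to 85 mm and grips with 20 to 120 N. Pads are 22 mm wide; open, the fingers measure 114 mm over their backs; the gripper's body (76 mm by 85 mm) begins 54 mm behind the grasp point. The pads swing forward as they close: fully open they stand 13 mm farther back than shut.
Start: joints at [65.415, 21.618, 4.641, 73.018, 0, 83.68], TCP at [180.23, 546.066, 192.229] pointing down, gripper open.
Joint ranges: [-156.06, 156.06], [-48.1, 94.91], [-58.44, 69.94], [-101.28, 121.22], [-78.64, 73.56], [-180, 180]. Speed limits (degrees/s): [147.25, 147.25, 180, 180, 180, 180].

### API

Orientations are given as a 3x3 rotation matrix whose columns are the frame's x, y, z axes.
In Python, from rig import sense, camera, camera_params, finish_job, recognise, pinpoint gives the robot as it stands. The module is installed in compiled form; this text tells all that it offers.
- The arm moves only by the tool carry_out, never from a script. Its argument "targets" is a list of rows, each a list of 3 entries, a list of its own where there are three numbers: the turn, a rotation vector about the world's x, y, z in degrees, then the shift along the world's x, y, z in mm, then the opening, from -1 (shut) to 1 (fully open). In form: [[[wx, wy, wz], [tx, ty, tz], gripper], ...]. A call has exactly 8 rows; each row is the pose to reach, as a shift and turn from the pose commanded when the call began; what a row does not reach only later rows make up. A row lasts 1/12 s, in which the tool goes at most 41.7 mm and 7.16 degrees, less where a joint would pass 70% of its speed; a pose out of reach is approached as far as the arm can. A call with a gripper value outside its range is refused whole. The fingers move at their own pace and stop on an object; the grip force is fixed at half the most. Time passes only in rows, so rows that repeat a pose let the fingers close, or fill a call up. It gives the time, the measured TCP pose, the force, the opening and the grip force at its end, in the units of the state.
- sense(): the state, without advancing time (a new reading comes with each control period).
- camera(name): name is "scene" or "top" or "wrist"; returns (picture, depth): 400x640x3 uint8, red, green, blue; 400x640 float32, mm along the optical axis (not along the pixel's ray), 0 where there is no reading.
- camera_params(name): a dict with "mtx" (3x3 intrinsics, pixels), "eye" and "attitude" of the camera in the world. Camera axes: x right, y up, looking along -z (the intrinsics and any distortion apply to the point x, -y, -z); pixel columns grow to the right and rows downward; lengths in mm; the calibration is good to about 2 mm. A picture is of the moment at which its call begins: read the wrist's pose just before it. camera_params takes no time and is no camera call; for the wrist camera it gives the pose at the moment of the call.
- finish_job(): hands the job in; it is judged then, once.
Trained networks look in the newest picture that a camera, given by its name, has taken for a name from the list of things; names that differ only in an ending like _2 or _b are one class to them, and where a whole thing is asked for, a point or a joint stands for the part that bears it (a point fixed in the world has none). Each returns a list of dicts, best first, with "confidence" (0 to 1); they miss things now and then, are a little off and sometimes report something else, mostly with a low value. They report only what shows in the picture. A call takes as long as a camera call. They do not tell look-alikes from the thing itself.
- recognise(camera, label): "extent" ([left, top, width, height] in pixels, round what is visible of it).
- pinpoint(camera, label): "uv" ([column, row] in pixels: a listed point, or the origin of a listed thing).
The state is a dict: "clock": time; "q": joint angles; "dq": joint speeds; "effort": joint torques, N m; "position": TCP position; "ee_rot": TCP orientation; "force": force on the tool from outside, world axes, zero at the start; "moment": the same for the moment, N m; "opening": finger opening in mm; "gripper_force": force on a finger pad.
Only numpy, scipy, OpenCV 4.12 (cv2) and the standard library are available. Lean on these libraries where they do the work, as an engineer would, in place of code of your own. Each camera call takes 0.05 s, during which the arm holds its last target. There are 200 camera calls.

## Working session

There is one attempt and no reset: what is moved stays moved. The work goes in short steps, Python scripts to look and compute and a tool call to move; the robot and the scene stay as the last step left them, time stands still between calls to the robot, and variables do not carry over. Pictures are saved under pics/ and viewed, at most 14 in all, crops included, and the job is handed in when it is done.

Besides the shell and the picture viewer there is one more tool, called after "Request:" by a JSON object that holds its "api" and its "payload", one argument or row to a line. carry_out: Moves the arm, as the interface text tells. Its arguments: {"type":"object","properties":{"targets":{"type":"array","items":{"type":"array"}}},"required":["targets"]}

```bash
mkdir -p pics; cat > h.py <<'E'
import numpy as np, cv2
from rig import *
def ray(name,uv,z,P=None):
    P=P or camera_params(name);K=np.array(P["mtx"]);R=np.array(P["attitude"]);e=np.array(P["eye"])
    d=R@(np.linalg.inv(K)@[uv[0],uv[1],1]*np.array([1,-1,-1]))
    return e+d*(z-e[2])/d[2]
def cloud(name,dep,P=None):
    P=P or camera_params(name);K=np.array(P["mtx"]);R=np.array(P["attitude"]);e=np.array(P["eye"])
    v,u=np.mgrid[0:400,0:640]
    c=np.stack([(u-K[0,2])/K[0,0]*dep,-(v-K[1,2])/K[1,1]*dep,-dep],-1)
    return c@R.T+e
def proj(name,p,P=None):
    P=P or camera_params(name);K=np.array(P["mtx"]);R=np.array(P["attitude"]);e=np.array(P["eye"])
    c=R.T@(np.array(p)-e);q=K@[c[0],-c[1],-c[2]];return q[:2]/q[2]
def save(n,im,s=1): cv2.imwrite(f"pics/{n}.png",cv2.resize(im[:,:,::-1],None,fx=s,fy=s,interpolation=cv2.INTER_CUBIC))
E
python3 - <<'E'
from h import *
np.set_printoptions(precision=1,suppress=True)
for n in["top","scene"]:
    im,d=camera(n);save(n,im,1.25);np.savez(n,im=im,d=d);P=camera_params(n);print(n,P)
for l in "fume_box well pocket_left pocket_right key key_socket spent_1 fresh_1 scrap_box third_hand bench_block loupe brass_dish".split():
    for r in pinpoint("top",l)[:4]: print(l,np.round(r["uv"],1),round(r["confidence"],2),ray("top",r["uv"],0))
s=sense();print(s["position"],s["ee_rot"],s["opening"],s["force"])
E
```

```text
top {'mtx': array([[409.9,   0. , 319.8],
       [  0. , 409.9, 198.6],
       [  0. ,   0. ,   1. ]]), 'eye': array([ 294.3,   17.1, 1120.5]), 'attitude': array([[ 0. ,  1. , -0.2],
       [-1. ,  0. , -0. ],
       [ 0. ,  0.2,  1. ]])}
scene {'mtx': array([[395.1,   0. , 320.1],
       [  0. , 395.1, 194.5],
       [  0. ,   0. ,   1. ]]), 'eye': array([-207.3, -746.2,  651. ]), 'attitude': array([[ 0.7,  0.3, -0.6],
       [-0.7,  0.3, -0.6],
       [ 0. ,  0.9,  0.5]])}
fume_box [261.3 165.8] 0.88 [640.1 191.4   0. ]
fume_box [243.8 177.7] 0.53 [603.6 239.    0. ]
well [262.9 192.8] 0.68 [561.  182.4   0. ]
well [193.3 218.5] 0.46 [482.8 371.    0. ]
pocket_left [246.8 177.6] 0.57 [604.1 230.5   0. ]
pocket_right [271.1 169.3] 0.55 [630.4 162.9   0. ]
key [232.6 160.4] 0.5 [654.  274.5   0. ]
key [265.9 199.6] 0.35 [541.7 172.9   0. ]
key_socket [229.7 156. ] 0.69 [667.  283.8   0. ]
fresh_1 [453.2 261.8] 0.92 [ 382.4 -343.8    0. ]
fresh_1 [323.6 198.1] 0.83 [550.2  11.4   0. ]
fresh_1 [409.7 252.6] 0.65 [ 404.2 -226.5    0. ]
scrap_box [427.9 183.6] 0.96 [ 600.  -282.3   -0. ]
scrap_box [234.5 159. ] 0.19 [658.4 269.3   0. ]
bench_block [382.3 219.4] 0.41 [ 493.9 -152.6    0. ]
loupe [384.3 221.7] 0.51 [ 487.6 -158.1    0. ]
brass_dish [191.2 220.2] 0.76 [477.8 376.4   0. ]
[180.2 546.1 192.3] [[-0.9  0.3  0. ]
 [ 0.3  0.9  0. ]
 [-0.   0.  -1. ]] 85.07144014782403 [ 0.6 -0.7  0.5]
```

View pics/top.png

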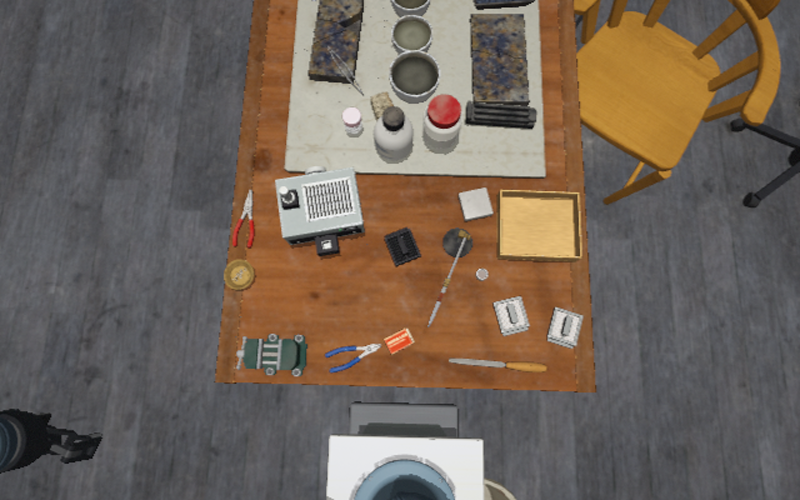

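View pics/scene.png

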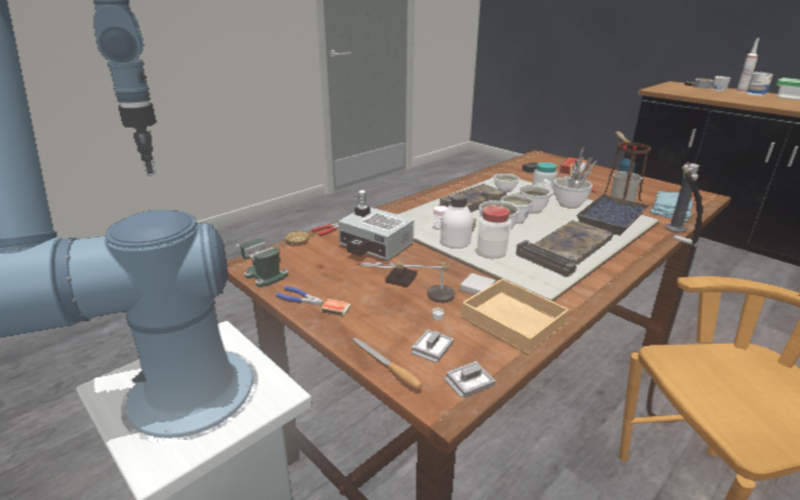

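Targets: fresh panels at (409,253) and (452,262) in raw top px (white); look-alike black panel at (322,198), excluded. Key on the roof at (230,157); the white bench block (381,163) is a bystander. Third hand foot (366,194), tip about (344,260).

```bash
python3 - <<'E'
from h import *
np.set_printoptions(precision=1,suppress=True)
z=np.load("top.npz");C=cloud("top",z["d"]);im=z["im"]
def rect(m,name):
    p=C[m][:,:2].astype(np.float32)
    m2=m.astype(np.uint8);n,l,st,_=cv2.connectedComponentsWithStats(m2)
    k=1+np.argmax(st[1:,4]);p=C[l==k][:,:2].astype(np.float32);print(name,len(p),cv2.minAreaRect(p),np.median(C[l==k][:,2]))
win=lambda x0,x1,y0,y1:(C[...,0]>x0)&(C[...,0]<x1)&(C[...,1]>y0)&(C[...,1]<y1)
w=win(480,750,80,320)
rect(w&(abs(C[...,2]-78)<6),"roof")
rect(w&(C[...,2]>38)&(C[...,2]<54),"block")
rect(w&(C[...,2]>92),"socket/key")
for nm,uv in(("A",(409,252)),("B",(452,262))):
    c=ray("top",uv,12);rect((np.hypot(C[...,0]-c[0],C[...,1]-c[1])<60)&(C[...,2]>7)&(C[...,2]<40),nm)
    rect((np.hypot(C[...,0]-c[0],C[...,1]-c[1])<60)&(C[...,2]>20)&(C[...,2]<40),nm+"rib")
rect(win(480,750,-420,-150)&(C[...,2]>32)&(C[...,2]<50),"carton")
for nm,uv in(("foot",(366,194)),("tip",(344,260)),("black",(322,198)),("plier",(205,170))):
    print(nm,C[uv[1],uv[0]])
# wrist cam rel to tool
P=camera_params("wrist");s=sense();R=np.array(s["ee_rot"]);print(P["mtx"],R.T@(np.array(P["eye"])-s["position"]),R.T@np.array(P["attitude"]))
print(R)
np.set_printoptions(precision=4,suppress=True);print(camera_params("top")["attitude"])
E
```

```text
roof 2784 ((627.7791137695312, 199.24722290039062), (134.42503356933594, 170.34335327148438), 11.613250732421875) 78.02316305948318
block 308 ((542.9423217773438, 200.54702758789062), (41.487083435058594, 131.8160858154297), 10.906546592712402) 45.72591920257048
socket/key 196 ((628.7947387695312, 258.4013366699219), (34.97779846191406, 34.2342529296875), 12.828848838806152) 101.66430134122413
A 558 ((405.9347839355469, -220.63824462890625), (70.84302520751953, 62.62944412231445), 14.967660903930664) 11.401462114274409
Arib 88 ((407.6041564941406, -220.18154907226562), (39.43776321411133, 15.164060592651367), 14.232001304626465) 27.56047818516879
B 569 ((384.73223876953125, -335.96905517578125), (63.49263381958008, 69.35538482666016), 73.98275756835938) 11.51570012689126
Brib 92 ((384.5281677246094, -335.4620361328125), (14.720687866210938, 38.7236328125), 72.61502838134766) 27.56743560461041
carton 457 ((605.25244140625, -282.63690185546875), (177.7747802734375, 151.7912139892578), 89.18138122558594) 38.689963431206706
foot [ 560.6 -105.3   18.8]
tip [379.8 -48.1  -2.8]
black [543.9  16.   28.4]
plier [622.8 350.3   1.9]
[[354.5   0.  316.2]
 [  0.  354.5 203.4]
 [  0.    0.    1. ]] [  76.5   -0.7 -182.4] [[-0.   1.   0.3]
 [ 1.   0.  -0. ]
 [-0.   0.3 -1. ]]
[[-0.9  0.3  0. ]
 [ 0.3  0.9  0. ]
 [-0.   0.  -1. ]]
[[ 0.0259  0.9749 -0.2212]
 [-0.9997  0.0256 -0.0043]
 [ 0.0014  0.2212  0.9752]]
```

```bash
cat >> h.py <<'E'
from scipy.spatial.transform import Rotation as Ro
def want(yaw,pitch=0,roll=0):
    # tool orientation: vertical down, tool y along box-y(yaw), pitched rear-up by pitch (deg)
    B=Ro.from_euler('z',yaw,degrees=True)*Ro.from_euler('y',-pitch,degrees=True)*Ro.from_euler('x',roll,degrees=True)
    return B*Ro.from_matrix(np.array([[-1,0,0],[0,1,0],[0,0,-1.]]))
def delta(pos,yaw,pitch=0):
    s=sense();R=Ro.from_matrix(np.array(s["ee_rot"]))
    d=(want(yaw,pitch)*R.inv()).as_rotvec(degrees=True)
    print("turn",np.round(d,2),"shift",np.round(np.array(pos)-s["position"],1),"from",np.round(s["position"],1))
E
python3 -c "
from h import *
delta([540,215,230],11.6)"
```

```text
turn [-1.000e-02  0.000e+00  2.986e+01] shift [ 359.8 -331.1   37.7] from [180.2 546.1 192.3]
```

Request:
{"api": "carry_out", "payload": {
  "targets": [
    [[0,0,4],[25,-20,3],1],
    [[0,0,8],[50,-45,6],1],
    [[0,0,12],[75,-70,9],1],
    [[0,0,16],[100,-95,12],1],
    [[0,0,20],[125,-118,15],1],
    [[0,0,24],[150,-140,18],1],
    [[0,0,28],[175,-162,20],1],
    [[0,0,29.86],[200,-184,22],1]
  ]
}}

```text
clock: 1.42
position: [381.3, 360.9, 214.6]
ee_rot: [[-0.979, -0.204, 0.001], [-0.204, 0.979, 0.001], [-0.001, 0.0, -1.0]]
force: [0.1, 0.3, -0.5]
opening: 85.6
gripper_force: 0.0
```

Request:
{"api": "carry_out", "payload": {
  "targets": [
    [[0,0,0],[22,-20,2],1],
    [[0,0,0],[44,-40,4],1],
    [[0,0,0],[66,-60,6],1],
    [[0,0,0],[88,-80,8],1],
    [[0,0,0],[110,-100,10],1],
    [[0,0,0],[132,-120,12],1],
    [[0,0,0],[150,-138,14],1],
    [[0,0,0],[160,-147,16],1]
  ]
}}

```text
clock: 2.08
position: [542.1, 212.8, 230.1]
ee_rot: [[-0.98, -0.198, 0.001], [-0.198, 0.98, -0.001], [-0.0, -0.001, -1.0]]
force: [0.8, -0.0, -0.2]
opening: 85.8
gripper_force: 0.0
```

```bash
python3 - <<'E'
from h import *
np.set_printoptions(precision=1,suppress=True)
P=camera_params("wrist");im,d=camera("wrist");save("w1",im,1.25);C=cloud("wrist",d,P)
import pickle;pickle.dump((P,im,d),open("w1.p","wb"))
for l,z in(("well",46),("key_socket",98),("key",58),("pocket_left",16),("pocket_right",16),("fume_box",0),("block_front",32)):
    for r in pinpoint("wrist",l)[:2]: print(l,np.round(r["uv"],1),round(r["confidence"],2),ray("wrist",r["uv"],z,P))
def rect(m,name):
    n,l,st,_=cv2.connectedComponentsWithStats(m.astype(np.uint8));k=1+np.argmax(st[1:,4]);p=C[l==k][:,:2].astype(np.float32);print(name,len(p),cv2.minAreaRect(p),np.median(C[l==k][:,2]))
win=lambda x0,x1,y0,y1:(C[...,0]>x0)&(C[...,0]<x1)&(C[...,1]>y0)&(C[...,1]<y1)
w=win(480,750,80,320)
Z=C[...,2]
rect(w&(abs(Z-78)<5),"roof");rect(w&(abs(Z-46)<4),"block");rect(w&(abs(Z-98)<3),"sock");rect(w&(Z>140)&(Z<155),"grip");rect(w&(abs(Z-103)<2),"collar")
delta([540,215,230],11.6)
E
```

```text
well [291.5 167.6] 0.92 [545.7 186.6  46. ]
well [287.  147.3] 0.66 [525.7 178.3  46. ]
key_socket [346.4 277. ] 0.57 [632.5 261.2  98. ]
pocket_right [344.7 274.3] 0.27 [672.4 274.9  16. ]
fume_box [286.8 189.4] 0.64 [583.  184.4   0. ]
fume_box [291.8 225.4] 0.61 [627.4 198.5   0. ]
block_front [288.1 148.3] 0.82 [528.8 178.9  32. ]
roof 17350 ((629.6679077148438, 198.83602905273438), (131.6763916015625, 170.6114044189453), 11.241681098937988) 79.22719111844111
block 1824 ((547.2025756835938, 181.7758026123047), (40.26909637451172, 167.21910095214844), 11.796232223510742) 46.78778690106688
sock 548 ((629.2698364257812, 257.9830017089844), (33.838253021240234, 33.81245422363281), 12.19518756866455) 98.8687814994079
grip 398 ((628.8212890625, 257.53265380859375), (17.444564819335938, 17.45800018310547), 61.97029113769531) 148.33148197889756
collar 208 ((626.5, 257.06304931640625), (19.944595336914062, 24.948837280273438), 19.19321060180664) 103.68219011640915
turn [-0.  -0.  -0.1] shift [ 0.7 -1.1 -0.3] from [539.3 216.1 230.3]
```

View pics/w1.png

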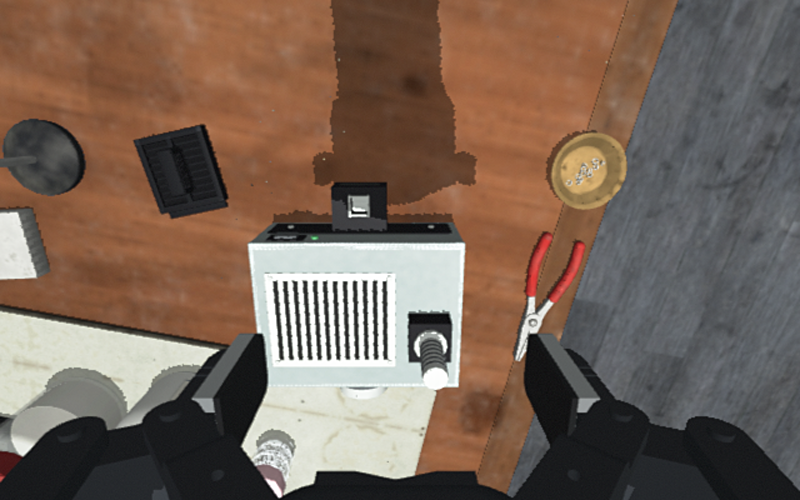

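The wrist view shows the key upright at (430,345), the front block with its square well at (358,206), and the black look-alike at (180,170). I'll remeasure now that the arm has settled.

```bash
cat > m.py <<'E'
from h import *
np.set_printoptions(precision=1,suppress=True)
P=camera_params("wrist");im,d=camera("wrist");C=cloud("wrist",d,P)
def rect(m,name):
    n,l,st,_=cv2.connectedComponentsWithStats(m.astype(np.uint8));k=1+np.argmax(st[1:,4]);p=C[l==k][:,:2].astype(np.float32);print(name,len(p),cv2.minAreaRect(p),p.mean(0),np.median(C[l==k][:,2]))
win=lambda x0,x1,y0,y1:(C[...,0]>x0)&(C[...,0]<x1)&(C[...,1]>y0)&(C[...,1]<y1)
Z=C[...,2]
E
python3 - <<'E'
from m import *
for l,z in(("well",46),("key_socket",98)):
    for r in pinpoint("wrist",l)[:2]: print(l,np.round(r["uv"],1),round(r["confidence"],2),ray("wrist",r["uv"],z,P))
w=win(480,750,80,320)
rect(w&(abs(Z-78.7)<2),"roof");rect(win(500,560,150,220)&(abs(Z-46.5)<2),"block");rect(w&(abs(Z-98.5)<2),"sock");rect(w&(Z>145)&(Z<152),"grip")
rect(win(525,560,160,210)&(Z<42)&(Z>25),"wellin")
# well by brightness
u,v=np.round(proj("wrist",[541.7,181.6,46],P)).astype(int);print(u,v)
cr=im[v-35:v+35,u-45:u+45];save("well",cr,8)
print(P["eye"],sense()["position"])
delta([628,258,220],11.6)
E
```

```text
well [285.9 170.5] 0.57 [547.1 184.8  46. ]
key_socket [341.7 280.2] 0.56 [633.8 261.3  98. ]
roof 15966 ((629.8523559570312, 198.85984802246094), (131.6687774658203, 170.41079711914062), 11.50586223602295) [622.  194.2] 79.20427954056544
block 1189 ((545.7460327148438, 181.72390747070312), (37.15327453613281, 45.92829513549805), 11.109545707702637) [543.5 182.8] 46.85198033097629
sock 518 ((629.386474609375, 258.38031005859375), (34.213809967041016, 33.59223556518555), 11.9384765625) [625.1 256.7] 98.76769712674792
grip 314 ((629.0174560546875, 258.1173400878906), (17.227813720703125, 17.16260528564453), 57.382720947265625) [628.5 257.6] 148.66904158872407
wellin 150 ((544.5888061523438, 181.37661743164062), (12.321138381958008, 13.71165657043457), 11.342894554138184) [545.3 181.1] 36.95459865567602
284 165
[464.2 200.2 412.7] [539.7 215.7 230.3]
turn [-0.  -0.  -0.1] shift [ 88.3  42.3 -10.3] from [539.7 215.7 230.3]
```

View pics/well.png

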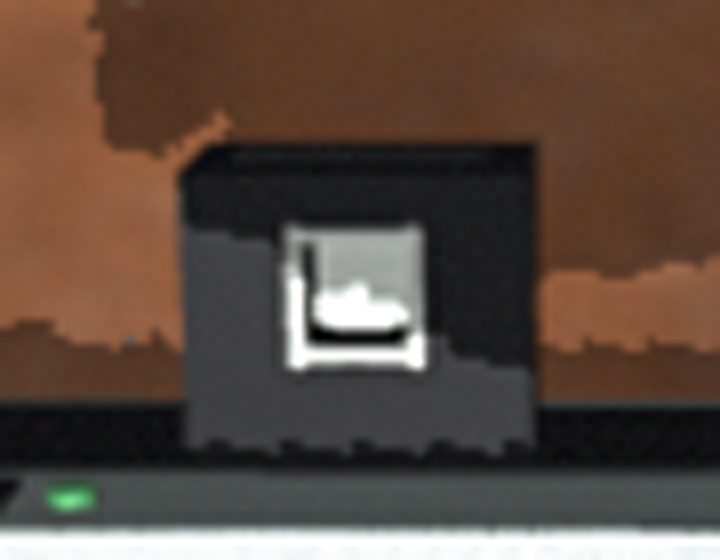

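Request:
{"api": "carry_out", "payload": {
  "targets": [
    [[0,0,0],[25,12,0],1],
    [[0,0,0],[55,26,0],1],
    [[0,0,0],[80,38,0],1],
    [[0,0,0],[89.5,42.5,0],1],
    [[0,0,0],[89.5,42.5,0],1],
    [[0,0,0],[89.5,42.5,-15],1],
    [[0,0,0],[89.5,42.5,-40],1],
    [[0,0,0],[89.5,42.5,-60],1]
  ]
}}

```text
clock: 3.3
position: [629.3, 257.7, 169.9]
ee_rot: [[-0.98, -0.201, 0.001], [-0.201, 0.98, 0.0], [-0.001, 0.0, -1.0]]
force: [0.4, 0.6, -0.1]
opening: 85.5
gripper_force: 0.0
```

Request:
{"api": "carry_out", "payload": {
  "targets": [
    [[0,0,0],[0,0,-15],1],
    [[0,0,0],[0,0,-35],1],
    [[0,0,0],[0,0,-50],1],
    [[0,0,0],[0,0,-56],1],
    [[0,0,0],[0,0,-56],0.3],
    [[0,0,0],[0,0,-56],0.3],
    [[0,0,0],[0,0,-56],0.3],
    [[0,0,0],[0,0,-56],0.3]
  ]
}}

```text
clock: 3.97
position: [630.7, 257.9, 115.9]
ee_rot: [[-0.98, -0.201, 0.003], [-0.201, 0.98, 0.001], [-0.003, 0.0, -1.0]]
force: [-1.0, -0.3, -0.3]
opening: 55.5
gripper_force: 0.0
```

```bash
python3 -c "
from h import *
delta([629.2,258.2,114],11.5);s=sense();print(s['force'],s['opening'])"
```

```text
turn [-0.05  0.15 -0.1 ] shift [-1.5  0.3 -1.9] from [630.7 257.9 115.9]
[-0.97730452 -0.29679947 -0.30160559] 55.51753623819012
```

Request:
{"api": "carry_out", "payload": {
  "targets": [
    [[0,0,0],[-1,0,-1.5],0],
    [[0,0,0],[-1,0,-1.5],-0.2],
    [[0,0,0],[-1,0,-1.5],-0.5],
    [[0,0,0],[-1,0,-1.5],-0.8],
    [[0,0,0],[-1,0,-1.5],-1],
    [[0,0,0],[-1,0,-1.5],-1],
    [[0,0,0],[-1,0,-1.5],-1],
    [[0,0,0],[-1,0,-1.5],-1]
  ]
}}

```text
clock: 4.63
position: [628.8, 257.5, 112.7]
ee_rot: [[-0.98, -0.201, -0.0], [-0.201, 0.98, 0.0], [0.0, 0.0, -1.0]]
force: [-0.7, -0.2, 0.5]
opening: -0.1
gripper_force: 0.0
```

Request:
{"api": "carry_out", "payload": {
  "targets": [
    [[0,0,0],[0,0,0],-1],
    [[0,0,0],[0,0,0],-1],
    [[0,0,0],[0,0,10],-1],
    [[0,0,0],[0,0,22],-1],
    [[0,0,0],[0,0,35],-1],
    [[0,0,0],[0,0,45],-1],
    [[0,0,0],[0,0,50],-1],
    [[0,0,0],[0,0,50],-1]
  ]
}}

```text
clock: 5.3
position: [629.9, 257.9, 164.8]
ee_rot: [[-0.98, -0.201, 0.003], [-0.201, 0.98, 0.001], [-0.003, 0.0, -1.0]]
force: [-0.3, 0.1, 0.2]
opening: -0.2
gripper_force: 0.0
```

```bash
python3 - <<'E'
from m import *
save("key",im[150:400,100:540],1.6)
delta([542.7,181.6,200],11.5)
for n in["well","key"]:
    for r in pinpoint("wrist",n)[:2]: print(n,r["uv"],r["confidence"],ray("wrist",r["uv"],46,P))
s=sense();print(s["opening"],s["force"])
for z in(107,112):
    print(proj("wrist",[630,258,z],P))
E
```

```text
turn [-0.   0.1 -0.1] shift [-86.6 -76.2  36.4] from [629.3 257.8 163.6]
well [246.3, 63.0] 0.87 [544.2 183.6  46. ]
well [250.5, 105.9] 0.51 [576.  191.6  46. ]
key [320.5, 182.7] 0.67 [627.9 261.   46. ]
0.14891251493061372 [-0.6 -0.7  0.7]
[316.7 205.7]
[316.8 207.9]
```

View pics/key.png

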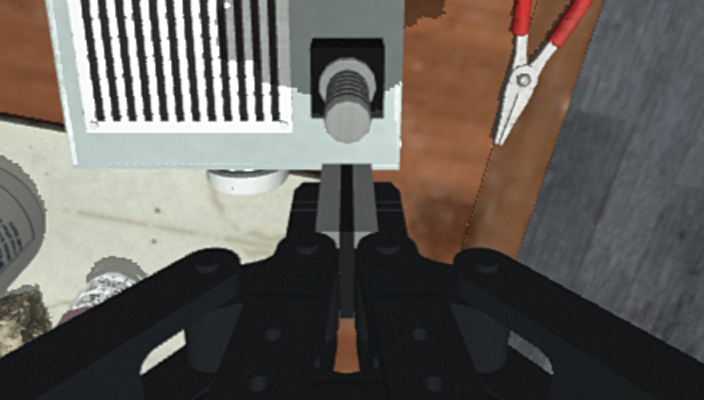

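```bash
python3 - <<'E'
from m import *
print("tcp",proj("wrist",sense()["position"],P),proj("wrist",[629.3,257.8,148],P), P["eye"])
w=win(560,700,200,310)
rect(w&(Z>145)&(Z<152),"grip");rect(w&(abs(Z-98.5)<2),"sock");rect(w&(abs(Z-103.5)<1.5),"collar")
for (u,v) in((317,197),(317,226),(317,205),(317,215),(317,233),(317,260),(310,262),(325,262),(317,280)): print(u,v,C[v,u],d[v,u])
E
```

```text
tcp [316.8 236.8] [317.  229.6] [553.5 241.8 344.6]
grip 661 ((629.1948852539062, 257.9200744628906), (16.960779190063477, 17.168745040893555), 57.622886657714844) [628.8 257.9] 148.6224953728223
sock 969 ((629.7369384765625, 258.0899658203125), (34.42317581176758, 34.011322021484375), 11.477337837219238) [625.5 257.1] 98.81042281687681
collar 330 ((626.5802001953125, 257.44091796875), (19.213972091674805, 25.197158813476562), 14.76513385772705) [624.1 257. ] 103.73773978185544
317 197 [621.  256.2 107.8] 246.64568
317 226 [626.5 257.2 149.5] 208.50331
317 205 [621.1 256.1 125.7] 229.53719
317 215 [621.3 256.1 145.1] 211.03192
317 233 [631.2 258.2 148.6] 210.73294
317 260 [617.3 255.2 213. ] 145.05278
310 262 [617.5 252.3 215.5] 142.50513
325 262 [616.2 258.2 215.7] 142.34906
317 280 [617.3 255.1 229.3] 129.47989
```

```bash
python3 - <<'E'
from m import *
import pickle
for c in (300,308,312,322,330):
    print(c,[(v,round(float(C[v,c,0])),round(float(Z[v,c]))) for v in range(238,300,5)])
P,im,d=pickle.load(open("w1.p","rb"));C=cloud("wrist",d,P)
print("w1",proj("wrist",[540,216,230],P))
for v in range(266,300,4): print(v,[(round(float(C[v,c,0])),round(float(C[v,c,1])),round(float(C[v,c,2]))) for c in (195,205,425,435)])
p=C[(C[...,2]>150)&(C[...,2]<400)];print(np.percentile(p[:,2],[0,1,5,20]))
E
```

```text
300 [(238, 665, 80), (243, 669, 80), (248, 674, 79), (253, 678, 79), (258, 683, 78), (263, 723, 8), (268, 618, 221), (273, 618, 224), (278, 618, 228), (283, 618, 231), (288, 618, 235), (293, 617, 239), (298, 617, 243)]
308 [(238, 635, 150), (243, 669, 78), (248, 673, 79), (253, 617, 207), (258, 618, 211), (263, 617, 216), (268, 618, 220), (273, 618, 224), (278, 617, 228), (283, 617, 232), (288, 617, 235), (293, 617, 238), (298, 618, 241)]
312 [(238, 635, 149), (243, 638, 148), (248, 673, 78), (253, 617, 207), (258, 617, 211), (263, 617, 216), (268, 617, 220), (273, 617, 224), (278, 617, 228), (283, 617, 232), (288, 617, 236), (293, 617, 238), (298, 618, 239)]
322 [(238, 633, 149), (243, 636, 150), (248, 670, 79), (253, 617, 206), (258, 616, 212), (263, 616, 217), (268, 617, 220), (273, 616, 224), (278, 616, 228), (283, 616, 232), (288, 617, 235), (293, 617, 238), (298, 619, 238)]
330 [(238, 660, 79), (243, 665, 78), (248, 670, 77), (253, 616, 207), (258, 615, 212), (263, 615, 217), (268, 616, 220), (273, 616, 225), (278, 616, 228), (283, 616, 231), (288, 617, 234), (293, 615, 240), (298, 614, 244)]
w1 [323.2 234.9]
266 [(707, 86, 1), (704, 99, 1), (643, 372, 11), (646, 389, 1)]
270 [(540, 164, 289), (539, 168, 290), (524, 253, 286), (522, 255, 290)]
274 [(539, 166, 294), (540, 169, 292), (525, 253, 288), (522, 254, 293)]
278 [(540, 166, 296), (542, 169, 291), (527, 253, 288), (522, 253, 296)]
282 [(539, 168, 300), (543, 169, 292), (529, 254, 287), (523, 253, 298)]
286 [(539, 168, 302), (545, 169, 292), (530, 254, 289), (524, 253, 299)]
290 [(541, 168, 301), (546, 170, 292), (531, 254, 289), (525, 253, 300)]
294 [(542, 169, 303), (548, 170, 293), (533, 254, 290), (526, 253, 301)]
298 [(542, 169, 304), (549, 171, 294), (534, 255, 290), (528, 254, 300)]
[150.  287.5 296.7 320.6]
```

Key reason for the miss: the depth map shows the finger ends about 41 mm behind the reported TCP (z≈205 against 164 when shut). The key is still upright in its socket. I'll allow for that 41 mm and grasp again.

Request:
{"api": "carry_out", "payload": {
  "targets": [
    [[0,0,0],[0,0,0],0.2],
    [[0,0,0],[0,0,0],0.2],
    [[0,0,0],[0,0,0],0.2],
    [[0,0,0],[0,0,0],0.2],
    [[0,0,0],[0,0,0],0.2],
    [[0,0,0],[0,0,-15],0.2],
    [[0,0,0],[0,0,-35],0.2],
    [[0,0,0],[0,0,-50],0.2]
  ]
}}

```text
clock: 6.22
position: [628.8, 257.6, 111.9]
ee_rot: [[-0.98, -0.201, 0.0], [-0.201, 0.98, 0.0], [-0.0, 0.0, -1.0]]
force: [-0.6, 0.1, -1.3]
opening: 51.3
gripper_force: 0.0
```

Request:
{"api": "carry_out", "payload": {
  "targets": [
    [[0,0,0],[0,0,-8],0.2],
    [[0,0,0],[0,0,-16],0.2],
    [[0,0,0],[0,0,-24],0.2],
    [[0,0,0],[0,0,-30],0.2],
    [[0,0,0],[0,0,-36],0.2],
    [[0,0,0],[0,0,-36],0.2],
    [[0,0,0],[0,0,-36],0.2],
    [[0,0,0],[0,0,-36],0.2]
  ]
}}

```text
clock: 6.88
position: [629.1, 257.7, 77.3]
ee_rot: [[-0.98, -0.201, 0.001], [-0.201, 0.98, 0.0], [-0.001, 0.0, -1.0]]
force: [0.5, -0.2, 0.8]
opening: 51.3
gripper_force: 0.0
```

```bash
python3 - <<'E'
from m import *
delta([629.2,258.2,74],11.5);s=sense();print(s['force'],s['opening'])
# finger tips now
R=np.array(s["ee_rot"]);q=(C-np.array(s["position"]))@R
m=(abs(q[...,1])<60)&(abs(q[...,0])<30)&(d<185)
for sg in(-1,1):
    t=q[m&(q[...,1]*sg>15)];print(len(t),np.percentile(t[:,2],[50,95,99,100]) if len(t) else 0)
save("grip0",im[150:400,100:540],1.6)
E
```

```text
turn [-0.   0.1 -0.1] shift [-0.   0.5 -3.4] from [629.2 257.7  77.4]
[-0.2 -0.8  0. ] 51.267268800549616
16335 [-99.7 -56.5 -21.4  -3.2]
16384 [-99.6 -55.9 -21.3  -3.5]
```

Request:
{"api": "carry_out", "payload": {
  "targets": [
    [[0,0,0],[0,0.5,-3],-0.2],
    [[0,0,0],[0,0.5,-3],-0.5],
    [[0,0,0],[0,0.5,-3],-1],
    [[0,0,0],[0,0.5,-3],-1],
    [[0,0,0],[0,0.5,-3],-1],
    [[0,0,0],[0,0.5,-3],-1],
    [[0,0,0],[0,0.5,-3],-1],
    [[0,0,0],[0,0.5,-3],-1]
  ]
}}

```text
clock: 7.6
position: [628.8, 258.1, 73.8]
ee_rot: [[-0.98, -0.201, 0.0], [-0.201, 0.98, 0.0], [-0.0, 0.0, -1.0]]
force: [0.8, -0.7, 0.7]
opening: 16.7
gripper_force: 58.4
```

```bash
python3 -c "
from h import *
delta([629.2,258.2,74],11.5);s=sense();print(s['force'],s['opening'],s['gripper_force'])"
```

```text
turn [-0.01  0.01 -0.09] shift [0.4 0.1 0.2] from [628.8 258.1  73.8]
[ 0.75563635 -0.66523811  0.67371126] 16.693021830415724 58.44431519508362
```

Request:
{"api": "carry_out", "payload": {
  "targets": [
    [[0,0,0],[0,0,12],-1],
    [[0,0,0],[0,0,26],-1],
    [[0,0,0],[0,0,40],-1],
    [[0,0,0],[0,0,52],-1],
    [[0,0,0],[-10,-9,55],-1],
    [[0,0,0],[-32,-29,55],-1],
    [[0,0,0],[-60,-53,55],-1],
    [[0,0,0],[-85.4,-76.5,55],-1]
  ]
}}

```text
clock: 8.27
position: [542.1, 180.9, 128.4]
ee_rot: [[-0.979, -0.202, -0.0], [-0.202, 0.979, -0.0], [0.0, -0.0, -1.0]]
force: [0.1, -0.9, 0.9]
opening: 16.4
gripper_force: 58.5
```

Request:
{"api": "carry_out", "payload": {
  "targets": [
    [[0,0,0],[0,0,0],-1],
    [[0,0,0],[0,0,0],-1],
    [[0,0,0],[0,0,-12],-1],
    [[0,0,0],[0,0,-26],-1],
    [[0,0,0],[0,0,-38],-1],
    [[0,0,0],[0,0,-45],-1],
    [[0,0,0],[0,0,-45],-1],
    [[0,0,0],[0,0,-45],-1]
  ]
}}

```text
clock: 8.93
position: [544.0, 182.0, 83.7]
ee_rot: [[-0.98, -0.201, 0.0], [-0.201, 0.98, 0.0], [-0.0, 0.0, -1.0]]
force: [0.9, -0.4, -1.1]
opening: 16.9
gripper_force: 58.5
```

```bash
python3 - <<'E'
from m import *
s=sense();print(s["opening"],s["force"]);delta([543.4,181.6,73.8],11.5)
for z in (70,62,46): print(proj("wrist",[543.8,181.7,z],P))
save("k2",im[100:350,160:480],2.4)
w=win(500,590,140,220)
rect(w&(abs(Z-46.5)<2),"block")
E
```

```text
16.10956351079191 [ 0.8 -0.5 -0.1]
turn [-0.   0.1 -0.1] shift [ -0.9  -0.4 -10.4] from [544.3 182.   84.2]
[316.4 228.1]
[316.4 223.3]
[316.3 214.8]
block 3317 ((548.4357299804688, 176.50473022460938), (40.70674133300781, 81.57503509521484), 11.446828842163086) [545.8 180.9] 46.81991662182489
```

View pics/k2.png

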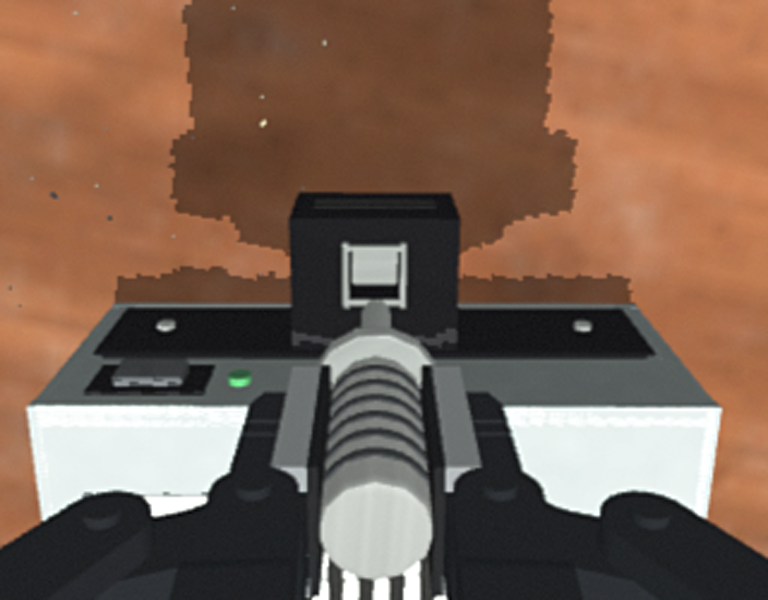

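The key hangs straight, with its pin tip at (375,305) in line with the well mouth at (375,274). Going down.

Request:
{"api": "carry_out", "payload": {
  "targets": [
    [[0,0,0],[-0.5,-0.3,-8],-1],
    [[0,0,0],[-0.5,-0.3,-16],-1],
    [[0,0,0],[-0.5,-0.3,-22],-1],
    [[0,0,0],[-0.5,-0.3,-28],-1],
    [[0,0,0],[-0.5,-0.3,-33],-1],
    [[0,0,0],[-0.5,-0.3,-36],-1],
    [[0,0,0],[-0.5,-0.3,-36],-1],
    [[0,0,0],[-0.5,-0.3,-36],-1]
  ]
}}

```text
clock: 9.65
position: [542.6, 181.2, 47.9]
ee_rot: [[-0.98, -0.201, -0.0], [-0.201, 0.98, -0.0], [0.0, 0.0, -1.0]]
force: [-1.2, 0.3, 2.5]
opening: 16.8
gripper_force: 58.5
```

```bash
python3 -c "
from h import *
delta([543.4,181.6,45.1],11.5);s=sense();print(s['force'],s['opening'],s['gripper_force'])"
```

```text
turn [ 0.   -0.02 -0.09] shift [ 0.8  0.4 -2.8] from [542.6 181.2  47.9]
[-1.2005035   0.30688151  2.52433987] 16.832293938513374 58.54662358760834
```

Request:
{"api": "carry_out", "payload": {
  "targets": [
    [[0,0,0],[0.5,0.3,-1],-1],
    [[0,0,0],[0.5,0.3,-2],-1],
    [[0,0,0],[0.5,0.3,-2.8],-1],
    [[0,0,0],[0.5,0.3,-2.8],-1],
    [[0,0,0],[0.5,0.3,-2.8],-1],
    [[0,0,0],[0.5,0.3,-2.8],-1],
    [[0,0,0],[0.5,0.3,-2.8],-1],
    [[0,0,0],[0.5,0.3,-2.8],-1]
  ]
}}

```text
clock: 10.32
position: [543.2, 181.5, 45.0]
ee_rot: [[-0.98, -0.201, -0.0], [-0.201, 0.98, -0.0], [0.0, -0.0, -1.0]]
force: [-3.1, -1.0, 4.0]
opening: 16.6
gripper_force: 58.6
```

```bash
python3 -c "
from h import *
delta([543.4,181.6,45.1],11.5);s=sense();print(s['force'],s['opening'],s['gripper_force'])"
```

```text
turn [ 0.   -0.01 -0.09] shift [0.2 0.1 0.1] from [543.2 181.5  45. ]
[-3.14571392 -0.95942479  4.0330478 ] 16.601787018209155 58.570223450660706
```

Request:
{"api": "carry_out", "payload": {
  "targets": [
    [[0,0,0],[0,0,-0.4],-1],
    [[0,0,0],[0,0,-0.7],-1],
    [[0,0,0],[-2,-0.4,-0.7],-1],
    [[0,0,0],[-5,-1,-0.7],-1],
    [[0,0,0],[-9,-1.8,-0.7],-1],
    [[0,0,0],[-14,-2.8,-0.7],-1],
    [[0,0,0],[-20,-4.1,-0.7],-1],
    [[0,0,0],[-26,-5.3,-0.7],-1]
  ]
}}

```text
clock: 10.98
position: [518.7, 176.7, 45.2]
ee_rot: [[-0.98, -0.201, 0.003], [-0.201, 0.98, 0.001], [-0.004, 0.0, -1.0]]
force: [3.3, 0.1, 6.8]
opening: 16.5
gripper_force: 58.7
```

```bash
python3 - <<'E'
from m import *
s=sense();print(s["opening"],s["force"],s["position"])
w=win(400,620,60,300)
rect(w&(abs(Z-46.5)<2),"block");rect(win(440,700,60,300)&(abs(Z-78.7)<2),"roof");save("dr1",im,1)
for r in pinpoint("wrist","block_front")[:2]: print(r["uv"],r["confidence"],ray("wrist",r["uv"],32,P))
E
```

```text
16.749542774775023 [ 0.1 -0.6  6.4] [516.7 176.3  44.9]
block 2280 ((520.3085327148438, 176.59664916992188), (26.271656036376953, 46.15110778808594), 11.70670223236084) [515.9 175.4] 46.777261303275566
roof 1871 ((575.3824462890625, 188.2515869140625), (21.844417572021484, 31.79396629333496), 10.744022369384766) [573.8 187.8] 78.7669139243529
[317.2, 210.2] 0.76 [507.3 174.6  32. ]
```

Request:
{"api": "carry_out", "payload": {
  "targets": [
    [[0,0,0],[-8,-1.6,0],-1],
    [[0,0,0],[-18,-3.7,0],-1],
    [[0,0,0],[-28,-5.7,0],-1],
    [[0,0,0],[-38,-7.7,0],-1],
    [[0,0,0],[-48,-9.8,0],-1],
    [[0,0,0],[-58,-11.8,0],-1],
    [[0,0,0],[-65,-13.2,0],-1],
    [[0,0,0],[-67.6,-13.8,0],-1]
  ]
}}

```text
clock: 11.75
position: [448.6, 162.4, 44.6]
ee_rot: [[-0.98, -0.201, 0.0], [-0.201, 0.98, 0.0], [-0.0, 0.0, -1.0]]
force: [2.8, 0.5, 5.7]
opening: 16.5
gripper_force: 58.6
```

Request:
{"api": "carry_out", "payload": {
  "targets": [
    [[0,0,0],[0,0,0],-1],
    [[0,0,0],[2,0.4,0],-1],
    [[0,0,0],[2,0.4,10],-1],
    [[0,0,0],[2,0.4,25],-1],
    [[0,0,0],[2,0.4,42],-1],
    [[0,0,0],[2,0.4,60],-1],
    [[0,0,0],[2,0.4,75],-1],
    [[0,0,0],[2,0.4,85],-1]
  ]
}}

```text
clock: 12.42
position: [449.3, 162.6, 129.2]
ee_rot: [[-0.98, -0.201, -0.003], [-0.201, 0.98, -0.0], [0.003, 0.0, -1.0]]
force: [-0.2, 0.4, -0.8]
opening: 16.6
gripper_force: 58.5
```

```bash
python3 - <<'E'
from m import *
s=sense();print(s["opening"],s["force"],s["position"]);save("dr2",im,1.25)
delta([628.8,258.1,129],11.5)
w=win(380,560,60,300)
rect(win(380,500,120,200)&(abs(Z-46.5)<2),"block");rect(w&(Z>26)&(Z<31.5),"panel");rect(win(440,560,170,260)&(Z>38)&(Z<50),"ribL");rect(win(440,560,70,170)&(Z>38)&(Z<50),"ribR")
for l in("well","pocket_left","pocket_right","spent_1"):
  for r in pinpoint("wrist",l)[:2]: print(l,r["uv"],r["confidence"],ray("wrist",r["uv"],46 if l=="well" else 16,P))
E
```

```text
16.704179592955466 [ 0.2 -0.6  1. ] [450.5 162.8 130.7]
turn [-0.  -0.1 -0.1] shift [178.3  95.3  -1.7] from [450.5 162.8 130.7]
block 2705 ((460.2337646484375, 156.24668884277344), (43.27356719970703, 81.23236083984375), 11.191946983337402) [458.1 162.6] 46.885453692974295
panel 1523 ((525.9674682617188, 137.4442138671875), (61.8205451965332, 61.173728942871094), 11.028812408447266) [517.  124.3] 28.19615637862347
ribL 1686 ((459.4577941894531, 207.51837158203125), (74.98595428466797, 38.8004264831543), 89.99151611328125) [462.3 194.8] 47.104556305417276
ribR 2265 ((465.5412902832031, 129.96261596679688), (43.82590866088867, 87.20849609375), 10.303167343139648) [467.5 143.2] 46.981319423528134
well [317.7, 205.3] 0.96 [456.4 164.9  46. ]
pocket_left [359.7, 263.4] 0.59 [512.9 216.2  16. ]
spent_1 [273.9, 266.4] 0.74 [531.7 139.2  16. ]
spent_1 [358.6, 259.7] 0.18 [509.4 214.3  16. ]
```

View pics/dr2.png

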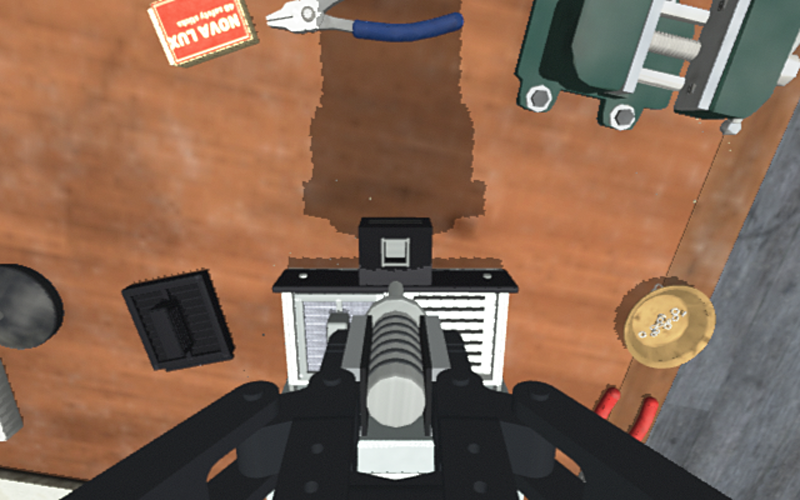

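Drawer out: well at (395,252); the grey old panel is in the right pocket (rib at (340,325)), and the left pocket (460,330) looks empty. Now the key goes back.

Request:
{"api": "carry_out", "payload": {
  "targets": [
    [[0,0,0],[25,13,3],-1],
    [[0,0,0],[60,32,3],-1],
    [[0,0,0],[95,51,3],-1],
    [[0,0,0],[130,70,3],-1],
    [[0,0,0],[160,86,3],-1],
    [[0,0,0],[175,94,3],-1],
    [[0,0,0],[178.3,95.3,0],-1],
    [[0,0,0],[178.3,95.3,0],-1]
  ]
}}

```text
clock: 13.33
position: [629.2, 258.1, 126.1]
ee_rot: [[-0.98, -0.201, -0.004], [-0.201, 0.98, -0.001], [0.004, -0.0, -1.0]]
force: [-0.7, -0.3, -0.7]
opening: 16.0
gripper_force: 58.5
```

```bash
python3 -c "
from h import *
delta([628.8,258.1,74.5],11.5);s=sense();print(s['force'],s['opening'])"
```

```text
turn [ 0.07 -0.24 -0.11] shift [ -0.4   0.  -51.6] from [629.2 258.1 126.1]
[-0.6686145  -0.30003801 -0.68294647] 16.043867323063253
```

Request:
{"api": "carry_out", "payload": {
  "targets": [
    [[0,0,0],[0,0,0],-1],
    [[0,0,0],[0,0,-6],-1],
    [[0,0,0],[0,0,-14],-1],
    [[0,0,0],[0,0,-23],-1],
    [[0,0,0],[0,0,-33],-1],
    [[0,0,0],[0,0,-43],-1],
    [[0,0,0],[0,0,-50],-1],
    [[0,0,0],[0,0,-53.5],-1]
  ]
}}

```text
clock: 14.0
position: [628.7, 257.7, 73.7]
ee_rot: [[-0.98, -0.201, -0.003], [-0.201, 0.98, -0.001], [0.003, -0.0, -1.0]]
force: [-5.3, -2.3, 27.0]
opening: 16.7
gripper_force: 61.8
```

```bash
python3 -c "
from h import *
delta([628.8,258.1,74.5],11.5);s=sense();print(s['force'],s['opening'])"
```

```text
turn [ 0.04 -0.16 -0.09] shift [0.1 0.4 0.8] from [628.7 257.7  73.7]
[-5.34148572 -2.2544771  26.95113058] 16.73015206300677
```

Request:
{"api": "carry_out", "payload": {
  "targets": [
    [[0,0,0],[0,0,1],0.2],
    [[0,0,0],[0,0,1],0.2],
    [[0,0,0],[0,0,1],0.2],
    [[0,0,0],[0,0,1],0.2],
    [[0,0,0],[0,0,15],0.2],
    [[0,0,0],[0,0,35],0.2],
    [[0,0,0],[0,0,60],0.2],
    [[0,0,0],[0,0,80],0.2]
  ]
}}

```text
clock: 14.67
position: [630.4, 258.3, 157.6]
ee_rot: [[-0.98, -0.201, 0.001], [-0.201, 0.98, 0.0], [-0.001, 0.0, -1.0]]
force: [0.9, 0.6, 0.7]
opening: 51.2
gripper_force: 0.0
```

Request:
{"api": "carry_out", "payload": {
  "targets": [
    [[0,0,0],[-20,-15,3],0.2],
    [[0,0,0],[-50,-37,6],0.2],
    [[0,0,0],[-80,-58,10],0.2],
    [[0,0,0],[-105,-76,10],0.2],
    [[0,0,0],[-120,-86,10],0.2],
    [[0,0,0],[-125,-90,10],0.2],
    [[0,0,0],[-125,-90,10],0.2],
    [[0,0,0],[-125,-90,10],0.2]
  ]
}}

```text
clock: 15.33
position: [506.1, 168.5, 166.3]
ee_rot: [[-0.98, -0.201, 0.002], [-0.201, 0.98, 0.001], [-0.002, 0.0, -1.0]]
force: [0.0, -0.5, 0.2]
opening: 51.1
gripper_force: 0.0
```

```bash
python3 - <<'E'
from m import *
s=sense();print(s["opening"],s["force"],s["position"]);save("dr3",im,1.25)
w=win(560,700,200,310)
rect(w&(Z>145)&(Z<152),"grip")
w=win(380,560,60,300)
rect(win(400,570,60,300)&(abs(Z-46.9)<1.5),"block+rib");rect(win(440,570,70,170)&(Z>26)&(Z<31.5),"panel")
rect(win(490,560,90,170)&(abs(Z-44.5)<2),"ribR")
rect(win(470,560,100,270)&(abs(Z-17)<3),"floor")
for l in("well","pocket_left","pocket_right","spent_1","lip"):
  for r in pinpoint("wrist",l)[:2]: print(l,r["uv"],r["confidence"],ray("wrist",r["uv"],46 if l=="well" else 24 if l=="lip" else 16,P))
np.savez("dr3",C=C,im=im)
E
```

```text
51.1815897778939 [ 1.  -0.9  0.5] [506.5 168.7 166.1]Traceback (most recent call last):
  File "<stdin>", line 4, in <module>
  File "m.py", line 5, in rect
    n,l,st,_=cv2.connectedComponentsWithStats(m.astype(np.uint8));k=1+np.argmax(st[1:,4]);p=C[l==k][:,:2].astype(np.float32);print(name,len(p),cv2.minAreaRect(p),p.mean(0),np.median(C[l==k][:,2]))
                                                                      ~~~~~~~~~^^^^^^^^^^
    return _wrapfunc(a, 'argmax', axis=axis, out=out, **kwds)
    return bound(*args, **kwds)
ValueError: attempt to get argmax of an empty sequence
```

View pics/dr3.png

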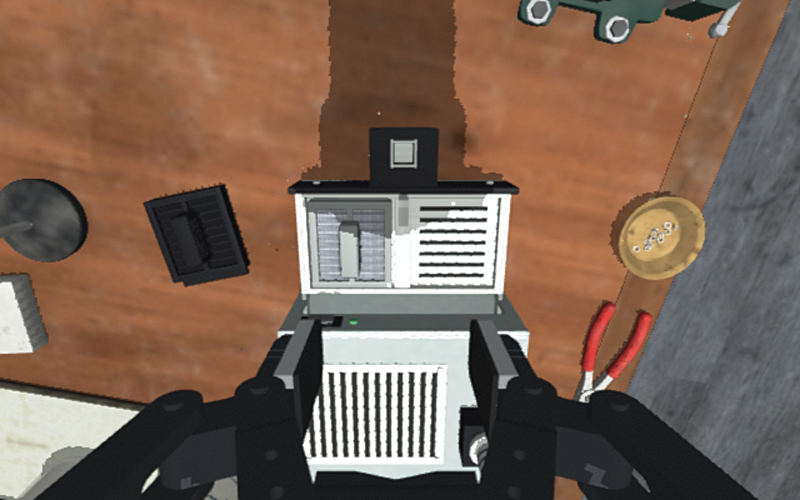

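Clear: the left pocket (458,245) is empty and the right one holds the grey panel with its rib at (349,250). The key is back in its socket at (478,450), partly hidden.

```bash
sed -i 's/^def rect(m,name):/def rect(m,name):\n    if not m.any(): print(name,"none");return/' m.py; python3 - <<'E'
from m import *
rect(win(400,490,100,220)&(abs(Z-46.7)<1.5),"block+fascia");rect(win(440,570,70,170)&(Z>26)&(Z<31.5),"panel")
rect(win(490,560,90,170)&(abs(Z-44.7)<2),"ribR")
rect(win(470,560,100,270)&(abs(Z-25.5)<2),"walls")
rect(win(470,570,175,270)&(abs(Z-16.8)<2.5),"floorL")
for l in("well","pocket_left","pocket_right","spent_1","lip"):
  for r in pinpoint("wrist",l)[:2]: print(l,r["uv"],round(r["confidence"],2),ray("wrist",r["uv"],46 if l=="well" else 24 if l=="lip" else 16,P))
bx=np.array([np.cos(np.radians(11.5)),np.sin(np.radians(11.5))]);by=np.array([-bx[1],bx[0]])
q=(C[...,:2]-[629.9,198.9]);X=q@bx;Y=q@by
# rear wall top (z26) extents vs X; fascia top z48 extents
m=(abs(Z-26.6)<1.5)&(abs(Y)<85)&(X<-66)&(X>-190);print("walls26 X",np.percentile(X[m],[0.5,2,98,99.5]),"Y",np.percentile(Y[m],[.5,99.5]))
m=(abs(Z-46.7)<3)&(X<-120)&(X>-230)&(abs(Y)<18);print("block X",np.percentile(X[m],[.5,99.5]))
m=(abs(Z-48)<3)&(X<-120)&(X>-230)&(abs(Y)>30)&(abs(Y)<85);print("fascia X",np.percentile(X[m],[.5,99.5]),np.median(Z[m]))
m=(abs(Z-28.7)<1.2)&(X<-66)&(X>-190)&(Y<0)&(Y>-80);print("panel X",np.percentile(X[m],[1,99]),"Y",np.percentile(Y[m],[1,99]))
m=(abs(Z-44.7)<1.5)&(X<-75)&(X>-150)&(Y<0)&(Y>-80);print("rib X",np.percentile(X[m],[1,99]),"Y",np.percentile(Y[m],[1,99]),np.median(Z[m]))
E
```

```text
block+fascia 2257 ((458.7418518066406, 164.10093688964844), (41.80018997192383, 51.81684494018555), 11.595343589782715) [457.2 163.7] 46.81016709350621
panel 2549 ((528.9526977539062, 138.44552612304688), (67.8154296875, 61.7472038269043), 11.411544799804688) [526.6 137.6] 28.07200909834387
ribR 650 ((528.9217529296875, 138.718017578125), (39.815433502197266, 14.61454963684082), 10.25540828704834) [528.5 138.7] 44.683759730188314
walls 1604 ((515.2848510742188, 214.8447723388672), (85.7757568359375, 102.31261444091797), 4.624500751495361) [526.2 212.3] 25.317107506294548
floorL 4800 ((514.545654296875, 215.58172607421875), (70.81063079833984, 66.1201400756836), 11.651927947998047) [513.6 215.5] 16.942725807573566
well [324.6, 123.6] 0.92 [454.2 164.9  46. ]
pocket_left [363.1, 190.0] 0.66 [510.8 215.8  16. ]
spent_1 [279.8, 194.0] 0.6 [531.  137.2  16. ]
lip [322.6, 157.8] 0.59 [486.5 170.3  24. ]
walls26 X [-149.6 -149.4  -71.7  -71.3] Y [-78.2  78.3]
block X [-195.5 -131.8]
fascia X [-158.1 -121. ] 48.389005870626164
panel X [-149.6  -73.3] Y [-74.1  -8.2]
rib X [-130.   -91.7] Y [-45.7 -32.2] 44.71382871511446
```

Request:
{"api": "carry_out", "payload": {
  "targets": [
    [[0,0,0],[12,-15,0],0.2],
    [[0,0,0],[22,-30,0],0.2],
    [[0,0,0],[22.4,-30.2,-20],0.2],
    [[0,0,0],[22.4,-30.2,-50],0.2],
    [[0,0,0],[22.4,-30.2,-80],0.2],
    [[0,0,0],[22.4,-30.2,-105],0.2],
    [[0,0,0],[22.4,-30.2,-120],0.2],
    [[0,0,0],[22.4,-30.2,-125],0.2]
  ]
}}

```text
clock: 16.35
position: [524.9, 137.7, 37.5]
ee_rot: [[-0.98, -0.201, -0.005], [-0.201, 0.98, -0.001], [0.006, 0.0, -1.0]]
force: [-0.3, 0.2, -0.3]
opening: 51.3
gripper_force: 0.0
```

```bash
python3 - <<'E'
from m import *
s=sense();print(s["force"],s["opening"]);delta([528.9,138.5,-10],11.5)
R=np.array(s["ee_rot"]);q=(C-np.array(s["position"]))@R
# finger surfaces: histogram near |y|
m=(abs(q[...,0])<14)&(abs(q[...,1])>20)&(abs(q[...,1])<45)&(q[...,2]<-20)
print(m.sum(),np.percentile(q[m][:,2],[50,90,97,100]) if m.any() else 0)
rect(win(490,570,90,190)&(abs(Z-44.7)<1.5),"rib")
save("g1",im[100:400,100:540],1.3)
E
```

```text
[-0.  -0.6 -1. ] 51.25892200329981
turn [ 0.  -0.3 -0.1] shift [  3.5   0.7 -48.1] from [525.4 137.8  38.1]
11274 [-86.  -56.5 -49.3 -41.8]
rib 1633 ((528.7744140625, 138.3859405517578), (39.68756103515625, 14.463554382324219), 12.249814987182617) [528.1 138.3] 44.63095696462034
```

Request:
{"api": "carry_out", "payload": {
  "targets": [
    [[0,0,0],[0,0,-10],0.2],
    [[0,0,0],[0,0,-22],0.2],
    [[0,0,0],[0,0,-32],0.2],
    [[0,0,0],[0,0,-40],0.2],
    [[0,0,0],[0,0,-46],0.2],
    [[0,0,0],[0,0,-50],0.2],
    [[0,0,0],[0,0,-50],0.2],
    [[0,0,0],[0,0,-50],0.2]
  ]
}}

```text
clock: 17.07
position: [527.5, 138.0, -9.2]
ee_rot: [[-0.98, -0.201, 0.0], [-0.201, 0.98, 0.0], [-0.0, 0.0, -1.0]]
force: [0.1, -0.5, 0.2]
opening: 50.9
gripper_force: 0.0
```

```bash
python3 -c "
from h import *
delta([528.9,138.5,-10],11.5);s=sense();print(s['force'],s['opening'])"
```

```text
turn [-0.01  0.   -0.09] shift [ 1.4  0.5 -0.8] from [527.5 138.   -9.2]
[ 0.05775672 -0.53054268  0.21521075] 50.88455772843152
```

Request:
{"api": "carry_out", "payload": {
  "targets": [
    [[0,0,0],[1,0.4,0],-0.2],
    [[0,0,0],[1,0.4,0],-0.4],
    [[0,0,0],[1,0.4,0],-0.7],
    [[0,0,0],[1,0.4,0],-1],
    [[0,0,0],[1,0.4,0],-1],
    [[0,0,0],[1,0.4,0],-1],
    [[0,0,0],[1,0.4,0],-1],
    [[0,0,0],[1,0.4,0],-1]
  ]
}}

```text
clock: 17.73
position: [529.2, 138.5, -8.6]
ee_rot: [[-0.98, -0.201, 0.001], [-0.201, 0.98, 0.0], [-0.002, 0.0, -1.0]]
force: [-0.5, 0.6, 4.8]
opening: 12.4
gripper_force: 60.1
```

```bash
python3 -c "
from h import *
delta([528.9,138.5,-10],11.5);s=sense();print(s['force'],s['opening'],s['gripper_force'])"
```

```text
turn [-0.02  0.09 -0.09] shift [-0.3  0.  -1.4] from [529.2 138.5  -8.6]
[-0.51911389  0.60201098  4.77827518] 12.365010104812258 60.10303258895874
```

Request:
{"api": "carry_out", "payload": {
  "targets": [
    [[0,0,0],[0.7,0.1,0.5],-1],
    [[0.5,-2.45,0],[1.7,0.3,2.2],-1],
    [[1,-4.9,0],[2.7,0.6,4],-1],
    [[1.5,-7.35,0],[3.8,0.8,6],-1],
    [[2,-9.8,0],[4.9,1,8],-1],
    [[2,-9.8,0],[4.9,1,8],-1],
    [[2,-9.8,0],[8.2,1.7,9.5],-1],
    [[2,-9.8,0],[11,2.3,10.5],-1]
  ]
}}

```text
clock: 18.4
position: [539.1, 140.6, 1.0]
ee_rot: [[-0.965, -0.201, 0.168], [-0.198, 0.98, 0.035], [-0.172, 0.0, -0.985]]
force: [-0.0, 0.2, -0.5]
opening: 12.3
gripper_force: 59.4
```

```bash
python3 -c "
from h import *
delta([528.9,138.5,-8.6],11.5);s=sense();print(s['force'],s['moment'],s['opening'],s['gripper_force'])"
```

```text
turn [-1.98  9.68 -0.09] shift [-10.2  -2.1  -9.6] from [539.1 140.6   1. ]
[-0.00993862  0.21846731 -0.45437151] [0.0057703  0.1887618  0.00629374] 12.279998902348902 59.39401924610138
```

Request:
{"api": "carry_out", "payload": {
  "targets": [
    [[0,0,0],[1,0,10],-1],
    [[0,0,0],[1,0,30],-1],
    [[0,0,0],[1,0,55],-1],
    [[0,0,0],[1,-5,85],-1],
    [[-0.6,3,0],[5,-20,110],-1],
    [[-1.2,6,0],[10,-45,130],-1],
    [[-1.98,9.7,0],[15,-80,140],-1],
    [[-1.98,9.7,0],[20,-115,140],-1]
  ]
}}

```text
clock: 19.07
position: [564.1, 24.9, 144.2]
ee_rot: [[-0.979, -0.203, 0.004], [-0.203, 0.979, 0.0], [-0.004, -0.001, -1.0]]
force: [2.0, -0.7, -0.5]
opening: 12.0
gripper_force: 59.4
```

Request:
{"api": "carry_out", "payload": {
  "targets": [
    [[0,0,0],[5,-37,0],-1],
    [[0,0,-2],[10,-75,0],-1],
    [[0,0,-4],[16,-113,0],-1],
    [[0,0,-6],[22,-151,0],-1],
    [[0,0,-8],[28,-189,0],-1],
    [[0,0,-10],[34,-227,0],-1],
    [[0,0,-11],[40,-265,0],-1],
    [[0,0,-11.5],[45,-300,0],-1]
  ]
}}

```text
clock: 19.73
position: [604.9, -277.0, 140.6]
ee_rot: [[-1.0, -0.0, 0.001], [-0.0, 1.0, 0.0], [-0.001, 0.0, -1.0]]
force: [1.2, 0.1, -0.7]
opening: 12.1
gripper_force: 59.4
```

```bash
python3 -c "
from h import *
delta([605,-282.6,-16],0);s=sense();print(s['force'],s['opening'],s['gripper_force'])"
```

```text
turn [-0.03  0.05 -0.01] shift [ 1.000e-01 -5.600e+00 -1.566e+02] from [ 604.9 -277.   140.6]
[ 1.15875116  0.12836366 -0.66688186] 12.148697994976855 59.40221965312958
```

Request:
{"api": "carry_out", "payload": {
  "targets": [
    [[0,0,0],[0,-3,-15],-1],
    [[0,0,0],[0,-5,-40],-1],
    [[0,0,0],[0,-5,-65],-1],
    [[0,0,0],[0,-5,-90],-1],
    [[0,0,0],[0,-5,-115],-1],
    [[0,0,0],[0,-5,-135],-1],
    [[0,0,0],[0,-5,-148],-1],
    [[0,0,0],[0,-5,-155],-1]
  ]
}}

```text
clock: 20.4
position: [603.0, -278.5, -17.1]
ee_rot: [[-1.0, -0.002, -0.003], [-0.002, 1.0, 0.003], [0.003, 0.003, -1.0]]
force: [-0.0, 0.3, -0.2]
opening: 12.3
gripper_force: 59.4
```

Request:
{"api": "carry_out", "payload": {
  "targets": [
    [[0,0,0],[0,0,0],-1],
    [[0,0,0],[0,0,0],0.1],
    [[0,0,0],[0,0,0],0.1],
    [[0,0,0],[0,0,0],0.1],
    [[0,0,0],[0,0,5],0.1],
    [[0,0,0],[0,0,20],0.1],
    [[0,0,0],[0,0,45],0.1],
    [[0,0,0],[0,0,80],0.1]
  ]
}}

```text
clock: 21.07
position: [602.4, -278.2, 65.4]
ee_rot: [[-1.0, -0.002, -0.002], [-0.002, 1.0, 0.002], [0.002, 0.002, -1.0]]
force: [1.0, -0.8, -0.4]
opening: 47.1
gripper_force: 0.0
```

Request:
{"api": "carry_out", "payload": {
  "targets": [
    [[0,0,0],[-30,10,25],0.1],
    [[0,0,0],[-65,20,60],0.1],
    [[0,0,0],[-100,20,80],0.1],
    [[0,0,0],[-135,20,100],0.1],
    [[0,0,0],[-165,20,100],0.1],
    [[0,0,0],[-195,20,100],0.1],
    [[0,0,0],[-205,20,100],0.1],
    [[0,0,0],[-205,20,100],0.1]
  ]
}}

```text
clock: 21.73
position: [397.6, -259.2, 167.6]
ee_rot: [[-1.0, 0.0, 0.003], [0.0, 1.0, -0.001], [-0.003, -0.001, -1.0]]
force: [0.3, 1.2, 0.1]
opening: 46.9
gripper_force: 0.0
```

```bash
python3 - <<'E'
from m import *
s=sense();print(s["force"],s["opening"],s["position"]);save("fr",im,1.25)
for nm,c in(("A",(406,-220)),("B",(385,-336))):
    w=np.hypot(C[...,0]-c[0],C[...,1]-c[1])<70
    rect(w&(abs(Z-12.5)<1.5),nm+" frame");rect(w&(abs(Z-28.5)<2),nm+" rib");rect(w&(abs(Z-4.5)<1.5),nm+" tongue")
rect(win(520,700,-380,-190)&(Z>9)&(Z<37),"carton")
for r in pinpoint("wrist","fresh_1")[:3]: print(r["uv"],r["confidence"],ray("wrist",r["uv"],0,P))
E
```

```text
[ 0.4  0.8 -0.7] 46.72747218484275 [ 399.3 -259.6  167.4]
A frame 1578 ((407.61083984375, -220.9813690185547), (68.25247955322266, 62.04345703125), 15.135197639465332) [ 405.5 -221.6] 12.582931395442756
A rib 610 ((407.31170654296875, -221.0437469482422), (39.566612243652344, 14.879156112670898), 15.670281410217285) [ 406.8 -221.3] 28.616256524934272
A tongue 413 ((371.7657470703125, -231.38369750976562), (7.352685928344727, 57.05556106567383), 15.153848648071289) [ 371.6 -230.9] 4.705065410032489
B frame 1804 ((384.90643310546875, -336.6051025390625), (62.1258544921875, 68.52378845214844), 73.25067138671875) [ 383.4 -336.8] 12.60835055018785
B rib 650 ((384.9254150390625, -336.3702087402344), (15.042896270751953, 39.913570404052734), 73.77828979492188) [ 384.1 -336. ] 28.700948482082964
B tongue 450 ((348.94842529296875, -325.9440612792969), (56.25242614746094, 7.372840881347656), 72.94717407226562) [ 348.9 -325.8] 4.752394973718793
carton 2969 ((601.2459106445312, -279.7535400390625), (75.09794616699219, 61.75869369506836), 0.28743696212768555) [ 598.9 -279.2] 15.616382868958567
[237.2, 157.9] 0.84 [ 383.2 -338.4    0. ]
[353.9, 180.8] 0.83 [ 406.7 -221.6    0. ]
[563.0, 304.6] 0.69 [551.5  20.4   0. ]
```

View pics/fr.png

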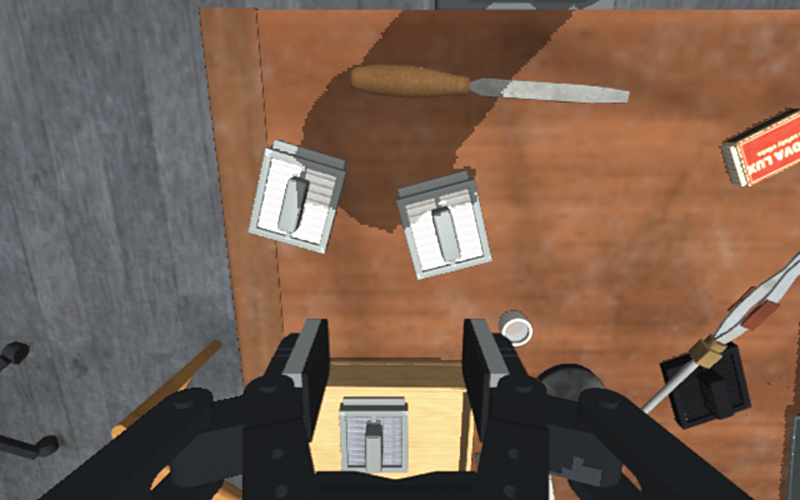

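Both white panels lie with tongues toward the robot (A at (445,225), B at (297,195)), and the old panel is in the carton at (373,435). Taking A.

Request:
{"api": "carry_out", "payload": {
  "targets": [
    [[0,0,4],[4,20,-15],0.1],
    [[0,0,8],[8,38.6,-35],0.1],
    [[0,0,12],[8.2,38.6,-60],0.1],
    [[0,0,15.2],[8.2,38.6,-85],0.1],
    [[0,0,15.2],[8.2,38.6,-110],0.1],
    [[0,0,15.2],[8.2,38.6,-130],0.1],
    [[0,0,15.2],[8.2,38.6,-145],0.1],
    [[0,0,15.2],[8.2,38.6,-150],0.1]
  ]
}}

```text
clock: 22.5
position: [407.6, -219.6, 13.7]
ee_rot: [[-0.964, -0.265, -0.001], [-0.265, 0.964, 0.003], [0.0, 0.003, -1.0]]
force: [0.2, 0.9, 0.3]
opening: 47.3
gripper_force: 0.0
```

```bash
python3 - <<'E'
from m import *
s=sense();print(s["force"],s["opening"])
w=np.hypot(C[...,0]-407,C[...,1]+221)<70
rect(w&(abs(Z-28.5)<2),"rib")
delta([407.5,-221,-23.5],15.2)
E
```

```text
[ 0.3  0.9 -0.3] 46.78569841459129
rib 1936 ((407.37908935546875, -221.05889892578125), (40.79050827026367, 14.810165405273438), 14.656749725341797) [ 406.3 -221.4] 28.618673613845857
turn [-0.2 -0.1 -0.2] shift [  0.   -1.4 -37.5] from [ 407.5 -219.6   14. ]
```

Request:
{"api": "carry_out", "payload": {
  "targets": [
    [[-0.2,0,0],[0,-1,-10],0.1],
    [[-0.2,0,0],[0,-1,-22],0.1],
    [[-0.2,0,0],[0,-1,-32],0.1],
    [[-0.2,0,0],[0,-1,-38],0.1],
    [[-0.2,0,0],[0,-1,-38],0.1],
    [[-0.2,0,0],[0,-1,-38],-0.5],
    [[-0.2,0,0],[0,-1,-38],-1],
    [[-0.2,0,0],[0,-1,-38],-1]
  ]
}}

```text
clock: 23.22
position: [408.6, -222.3, -20.7]
ee_rot: [[-0.965, -0.264, 0.003], [-0.264, 0.965, -0.004], [-0.002, -0.005, -1.0]]
force: [-4.9, 3.6, 12.1]
opening: 12.1
gripper_force: 61.5
```

Request:
{"api": "carry_out", "payload": {
  "targets": [
    [[0,0,0],[0,0,0],-1],
    [[0,0,0],[0,0,0],-1],
    [[0,0,0],[0,0,0],-1],
    [[0,0,0],[0,0,0],-1],
    [[0,0,0],[0,0,0],-1],
    [[0,0,0],[0,0,0],-1],
    [[0,0,0],[0,0,0],-1],
    [[0,0,0],[0,0,0],-1]
  ]
}}

```text
clock: 23.88
position: [408.6, -222.3, -20.7]
ee_rot: [[-0.965, -0.264, 0.004], [-0.264, 0.965, -0.004], [-0.002, -0.005, -1.0]]
force: [-0.3, 0.8, 4.7]
opening: 12.2
gripper_force: 60.3
```

```bash
python3 - <<'E'
from m import *
s=sense();print(s["force"],s["opening"],s["gripper_force"])
delta([407.5,-221,-23.5],15.2)
w=np.hypot(C[...,0]-407,C[...,1]+221)<70
rect(w&(abs(Z-4.5)<1.5),"tongue");rect(w&(abs(Z-12.6)<1.5),"frame")
E
```

```text
[-0.8  0.1  5.2] 11.943745742407343 60.27336537837982
turn [ 0.2  0.2 -0.1] shift [-1.1  1.3 -2.8] from [ 408.6 -222.3  -20.7]
tongue 1971 ((371.80426025390625, -232.4632110595703), (7.760709762573242, 60.60953903198242), 15.410452842712402) [ 371.8 -232.4] 4.644669672302484
frame 4694 ((402.11279296875, -224.02529907226562), (56.852745056152344, 62.136898040771484), 15.174760818481445) [ 391.  -227.1] 12.605788633740417
```

Request:
{"api": "carry_out", "payload": {
  "targets": [
    [[0,0,0],[0,0,12],-1],
    [[0,0,0],[0,0,35],-1],
    [[0,0,0],[2,5,65],-1],
    [[0,0,0],[4,15,95],-1],
    [[0,0,0],[8,30,125],-1],
    [[0,0,-1],[14,55,150],-1],
    [[0,0,-2],[22,85,165],-1],
    [[0,0,-3],[31,117,170],-1]
  ]
}}

```text
clock: 24.6
position: [440.7, -104.9, 151.6]
ee_rot: [[-0.978, -0.21, 0.007], [-0.21, 0.978, -0.005], [-0.006, -0.007, -1.0]]
force: [1.3, -0.3, -0.5]
opening: 12.2
gripper_force: 59.5
```

Request:
{"api": "carry_out", "payload": {
  "targets": [
    [[0,0,-0.7],[9,33,0],-1],
    [[0,0,-0.7],[19,69,0],-1],
    [[0,0,-0.7],[29,106,0],-1],
    [[0,0,-0.7],[39,143,0],-1],
    [[0,0,-0.7],[49,180,0],-1],
    [[0,0,-0.7],[59,217,0],-1],
    [[0,0,-0.7],[69,254,0],-1],
    [[0,0,-0.7],[77,285,0],-1]
  ]
}}

```text
clock: 25.27
position: [515.8, 182.9, 148.2]
ee_rot: [[-0.979, -0.202, 0.002], [-0.202, 0.979, -0.003], [-0.001, -0.003, -1.0]]
force: [0.5, -0.4, -0.8]
opening: 11.9
gripper_force: 59.5
```

Request:
{"api": "carry_out", "payload": {
  "targets": [
    [[0,0,0],[8,28,0],-1],
    [[1.4,-6.8,0],[10,38,0],-1],
    [[2.8,-13.7,0],[10,38,-10],-1],
    [[2.8,-13.7,0],[10,38,-25],-1],
    [[2.8,-13.7,0],[10,38,-40],-1],
    [[2.8,-13.7,0],[10,38,-50],-1],
    [[2.8,-13.7,0],[10,38,-50],-1],
    [[2.8,-13.7,0],[10,38,-50],-1]
  ]
}}

```text
clock: 25.93
position: [524.8, 218.0, 97.8]
ee_rot: [[-0.951, -0.2, 0.237], [-0.195, 0.98, 0.045], [-0.241, -0.004, -0.971]]
force: [0.9, -0.6, -0.1]
opening: 12.1
gripper_force: 59.5
```

```bash
cat > ins.py <<'E'
from m import *
import sys
bx=np.array([np.cos(np.radians(11.5)),np.sin(np.radians(11.5))]);by=np.array([-bx[1],bx[0]])
def drawer():
    q=(C[...,:2]-[629.9,198.9]);X=q@bx;Y=q@by
    m=(abs(Z-46.7)<3)&(X<-120)&(X>-230)&(abs(Y)<18);print("block X (was -195.5)",np.percentile(X[m],[.5,1,3,99.5]),m.sum())
def plan(pocket,h,a,rows,yaw=11.5,dy=0):
    s=sense();R=Ro.from_matrix(np.array(s["ee_rot"]));p=np.array(s["position"])
    for th,t,tz in rows:
        c,sn=np.cos(np.radians(th)),np.sin(np.radians(th))
        x=-42.5+t+(41+a)*c-h*sn;z=16+tz+(41+a)*sn+h*c
        w=np.r_[np.array(pocket)+bx*x+by*dy,z]
        print(th,t,tz,"turn",np.round((want(yaw,th)*R.inv()).as_rotvec(degrees=True),1),"shift",np.round(w-p,1))
SEQ=[(14,10,30),(14,9,3),(14,5,1.8),(14,2.5,1.2),(11,2.4,1),(8,2.3,.8),(4,1.9,.6),(1,1.6,.3),(0,1.5,.1)]
E
python3 - <<'E'
from ins import *
s=sense();print(s["force"],s["opening"],s["position"],np.array(s["ee_rot"]));save("h1",im,1)
drawer();plan([513.6,215.1],-20.7,0.6,SEQ)
for r in pinpoint("wrist","well")[:1]: print(r["uv"],r["confidence"],ray("wrist",r["uv"],46,P))
E
```

```text
[-0.1  0.9 -0.7] 12.261396018429606 [525.9 218.3  98.7] [[-1.  -0.2  0.2]
 [-0.2  1.   0. ]
 [-0.2 -0.  -1. ]]
block X (was -195.5) [-196.4 -196.4 -195.5 -132. ] 4590
14 10 30 turn [ 0.2  0.1 -0. ] shift [  0.3  -0.6 -62.7]
14 9 3 turn [ 0.2  0.1 -0. ] shift [ -0.6  -0.8 -89.7]
14 5 1.8 turn [ 0.2  0.1 -0. ] shift [ -4.6  -1.6 -90.9]
14 2.5 1.2 turn [ 0.2  0.1 -0. ] shift [ -7.   -2.1 -91.5]
11 2.4 1 turn [-0.4  3.  -0. ] shift [ -7.7  -2.3 -94.1]
8 2.3 0.8 turn [-1.   6.  -0.1] shift [ -8.5  -2.4 -96.6]
4 1.9 0.6 turn [-1.8  9.9 -0.1] shift [-10.   -2.7 -99.9]
1 1.6 0.3 turn [-2.4 12.8 -0.1] shift [ -11.2   -3.  -102.4]
0 1.5 0.1 turn [-2.6 13.8 -0.1] shift [ -11.7   -3.1 -103.3]
[247.4, 33.2] 0.52 [436.7 161.7  46. ]
```

View pics/h1.png

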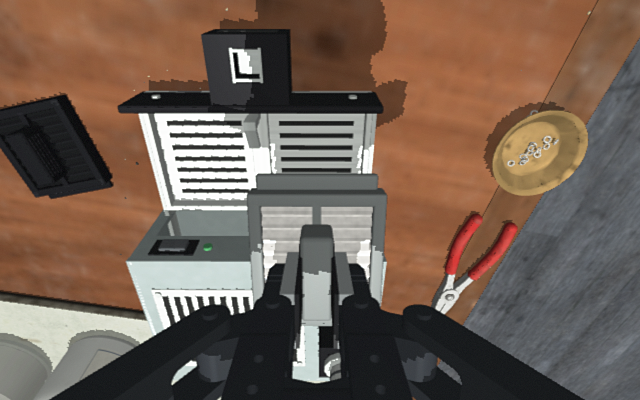

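Panel sits square in the grip (tongue edge along (258–378,178)), the left pocket is just ahead of it, and both pockets are empty. Descending.

Request:
{"api": "carry_out", "payload": {
  "targets": [
    [[0,0,0],[0,-0.6,-12],-1],
    [[0,0,0],[0,-0.6,-28],-1],
    [[0,0,0],[0,-0.6,-45],-1],
    [[0,0,0],[0,-0.6,-60],-1],
    [[0.2,0.1,0],[0,-0.7,-72],-1],
    [[0.2,0.1,0],[0,-0.7,-80],-1],
    [[0.2,0.1,0],[0,-0.7,-84],-1],
    [[0.2,0.1,0],[0,-0.7,-84],-1]
  ]
}}

```text
clock: 26.7
position: [525.7, 217.5, 14.0]
ee_rot: [[-0.951, -0.2, 0.236], [-0.194, 0.98, 0.049], [-0.241, 0.0, -0.97]]
force: [-1.1, -0.5, -0.8]
opening: 12.0
gripper_force: 59.5
```

```bash
cat >> ins.py <<'E'
def held(pocket):
    # profile of panel/lip in pocket frame, lines of constant Y
    q=C[...,:2]-np.array(pocket);X=q@bx;Y=q@by
    for y in(-24,22):
        m=(abs(Y-y)<2)&(X>-60)&(X<20)&(Z<80);o=np.argsort(X[m]);a=np.c_[X[m],Z[m]][o]
        print("y",y,[tuple(np.round(r,1)) for r in a[::max(1,len(a)//28)]])
E
python3 - <<'E'
from ins import *
s=sense();print(s["force"],s["opening"])
drawer();plan([513.3,215.1],-20.7,0.6,SEQ);held([513.3,215.1])
E
```

```text
[-0.6 -0.4 -0.5] 11.95340926947944
block X (was -195.5) [-196.6 -196.5 -196.  -133.1] 10668
14 10 30 turn [-0.  0. -0.] shift [-0.2 -0.  21.3]
14 9 3 turn [-0.  0. -0.] shift [-1.2 -0.2 -5.7]
14 5 1.8 turn [-0.  0. -0.] shift [-5.1 -1.  -6.9]
14 2.5 1.2 turn [-0.  0. -0.] shift [-7.6 -1.5 -7.5]
11 2.4 1 turn [-0.6  2.9 -0. ] shift [ -8.3  -1.6 -10.1]
8 2.3 0.8 turn [-1.2  5.9 -0. ] shift [ -9.   -1.8 -12.6]
4 1.9 0.6 turn [-2.   9.8 -0. ] shift [-10.5  -2.1 -15.8]
1 1.6 0.3 turn [-2.6 12.7 -0. ] shift [-11.8  -2.4 -18.3]
0 1.5 0.1 turn [-2.8 13.7 -0. ] shift [-12.3  -2.5 -19.3]
y -24 [(np.float64(-60.0), np.float64(46.6)), (np.float64(-58.2), np.float64(46.9)), (np.float64(-56.4), np.float64(46.5)), (np.float64(-54.6), np.float64(47.8)), (np.float64(-52.8), np.float64(47.5)), (np.float64(-50.6), np.float64(47.1)), (np.float64(-48.7), np.float64(46.7)), (np.float64(-47.0), np.float64(47.6)), (np.float64(-45.4), np.float64(49.6)), (np.float64(-43.3), np.float64(48.8)), (np.float64(-30.9), np.float64(29.2)), (np.float64(-28.7), np.float64(38.2)), (np.float64(-27.9), np.float64(30.3)), (
[... 1030 characters left out ...]
4(11.7)), (np.float64(-45.5), np.float64(0.9)), (np.float64(-44.2), np.float64(0.2)), (np.float64(-32.8), np.float64(29.9)), (np.float64(-30.0), np.float64(29.4)), (np.float64(-28.3), np.float64(31.0)), (np.float64(-27.4), np.float64(33.3)), (np.float64(-26.0), np.float64(39.6)), (np.float64(-22.0), np.float64(38.3)), (np.float64(-18.9), np.float64(38.3)), (np.float64(-15.9), np.float64(38.8)), (np.float64(-13.7), np.float64(40.4)), (np.float64(-9.8), np.float64(40.3)), (np.float64(-8.2), np.float64(42.0)), (np.float64(-3.7), np.float64(42.9)), (np.float64(-2.1), np.float64(43.1)), (np.float64(2.6), np.float64(42.5)), (np.float64(4.3), np.float64(44.8)), (np.float64(10.4), np.float64(46.4))]
```

Request:
{"api": "carry_out", "payload": {
  "targets": [
    [[0,0,0],[-0.6,-0.1,-3],-1],
    [[0,0,0],[-1.2,-0.2,-5.7],-1],
    [[0,0,0],[-1.2,-0.2,-5.7],-1],
    [[0,0,0],[-3,-0.6,-6.3],-1],
    [[0,0,0],[-5.1,-1,-6.9],-1],
    [[0,0,0],[-7.4,-1.5,-7.5],-1],
    [[0,0,0],[-7.4,-1.5,-7.5],-1],
    [[0,0,0],[-7.4,-1.5,-7.5],-1]
  ]
}}

```text
clock: 27.42
position: [518.0, 216.0, 6.8]
ee_rot: [[-0.951, -0.2, 0.237], [-0.194, 0.98, 0.049], [-0.242, 0.0, -0.97]]
force: [-0.7, -0.4, -1.1]
opening: 12.0
gripper_force: 59.5
```

```bash
python3 - <<'E'
from ins import *
s=sense();print(s["force"],s["moment"],s["opening"])
drawer();plan([513.3,215.1],-20.7,0.6,SEQ[3:])
E
```

```text
[ 0.9  0.4 -0.8] [-0.1  0.2 -0. ] 12.22120402895387
block X (was -195.5) [-196.7 -196.6 -196.2 -133.7] 10749
14 2.5 1.2 turn [-0.  -0.  -0.1] shift [0.4 0.1 0.4]
11 2.4 1 turn [-0.6  2.9 -0. ] shift [-0.2 -0.  -2.2]
8 2.3 0.8 turn [-1.2  5.9 -0. ] shift [-1.  -0.2 -4.7]
4 1.9 0.6 turn [-2.   9.8 -0. ] shift [-2.5 -0.5 -7.9]
1 1.6 0.3 turn [-2.6 12.7 -0. ] shift [ -3.8  -0.7 -10.5]
0 1.5 0.1 turn [-2.8 13.7 -0. ] shift [ -4.2  -0.8 -11.4]
```

Request:
{"api": "carry_out", "payload": {
  "targets": [
    [[-0.6,2.9,0],[0,0,-2],-1],
    [[-1.2,5.9,0],[-0.8,-0.2,-4.5],-1],
    [[-1.6,7.8,0],[-1.6,-0.3,-6],-1],
    [[-2,9.8,0],[-2.4,-0.5,-7.7],-1],
    [[-2.3,11.3,0],[-3,-0.6,-9],-1],
    [[-2.6,12.7,0],[-3.7,-0.7,-10.2],-1],
    [[-2.6,12.7,0],[-3.7,-0.7,-10.2],-1],
    [[-2.6,12.7,0],[-3.7,-0.7,-10.2],-1]
  ]
}}

```text
clock: 28.13
position: [519.9, 216.5, -0.0]
ee_rot: [[-0.98, -0.2, 0.026], [-0.2, 0.98, 0.006], [-0.027, 0.0, -1.0]]
force: [0.1, -1.0, 12.6]
opening: 12.0
gripper_force: 62.2
```

```bash
python3 - <<'E'
from ins import *
s=sense();print(s["force"],s["moment"],s["opening"],s["position"])
drawer();plan([513.3,215.1],-20.7,0.6,SEQ[-2:])
E
```

```text
[ 1.1 -1.7 12.8] [-0.  -0.7 -0. ] 11.640716932766194 [519.9 216.5   0. ]
block X (was -195.5) [-190.6 -190.3 -189.7 -126.5] 10352
1 1.6 0.3 turn [-0.1  0.5 -0. ] shift [-5.6 -1.1 -3.7]
0 1.5 0.1 turn [-0.3  1.5 -0. ] shift [-6.  -1.2 -4.6]
```

```bash
python3 - <<'E'
from ins import *
s=sense();print(s["q"],s["dq"],s["effort"]);save("c1",im[60:360,120:520],2)
held([513.3+6,215.1+1.2])
E
```

```text
[ 16.2  26.5 -18.1  43.8  -0.1   4.7] [-0.1 -0.3 -0.2 -0.2 -0.1 -0.1] [  0.6 -38.9  17.9   0.7   0.3  -0.1]
y -24 [(np.float64(-60.0), np.float64(46.1)), (np.float64(-58.2), np.float64(46.5)), (np.float64(-56.5), np.float64(47.7)), (np.float64(-54.8), np.float64(46.7)), (np.float64(-53.0), np.float64(47.6)), (np.float64(-51.3), np.float64(46.7)), (np.float64(-49.4), np.float64(47.0)), (np.float64(-47.7), np.float64(48.1)), (np.float64(-46.4), np.float64(50.5)), (np.float64(-44.6), np.float64(48.3)), (np.float64(-34.5), np.float64(20.5)), (np.float64(-32.3), np.float64(21.2)), (np.float64(-31.6), np.float64(22.2)), (np.float64(-29.4), np.float64(30.2)), (np.float64(-26.8), np.float64(29.8)), (np.float64(-24.1), np.float64(28.8)), (np.float64(-21.2), np.float64(27.7)), (np.float64(-19.5), np.float64(29.5)), (np.float64(-17.3), np.float64(29.2)), (np.float64(-14.4), np.float64(31.7)), (np.float64(-12.5), np.float64(29.7)), (np.float64(-10.0), np.float64(29.8)), (np.float64(-7.2), np.float64(29.4)), (np.float64(-5.5), np.float64(30.0)), (np.float64(-2.2), np.float64(32.8)), (np.float64(-
[... 562 characters left out ...]
.5)), (np.float64(-44.8), np.float64(50.5)), (np.float64(-36.8), np.float64(26.9)), (np.float64(-32.6), np.float64(30.1)), (np.float64(-31.9), np.float64(21.9)), (np.float64(-30.6), np.float64(31.1)), (np.float64(-28.2), np.float64(29.5)), (np.float64(-25.2), np.float64(29.2)), (np.float64(-22.5), np.float64(28.4)), (np.float64(-19.9), np.float64(28.1)), (np.float64(-18.3), np.float64(30.3)), (np.float64(-14.7), np.float64(28.9)), (np.float64(-12.7), np.float64(27.8)), (np.float64(-10.1), np.float64(31.2)), (np.float64(-7.2), np.float64(29.4)), (np.float64(-5.4), np.float64(30.9)), (np.float64(-1.5), np.float64(29.5)), (np.float64(0.2), np.float64(31.3)), (np.float64(7.2), np.float64(32.2))]
```

View pics/c1.png

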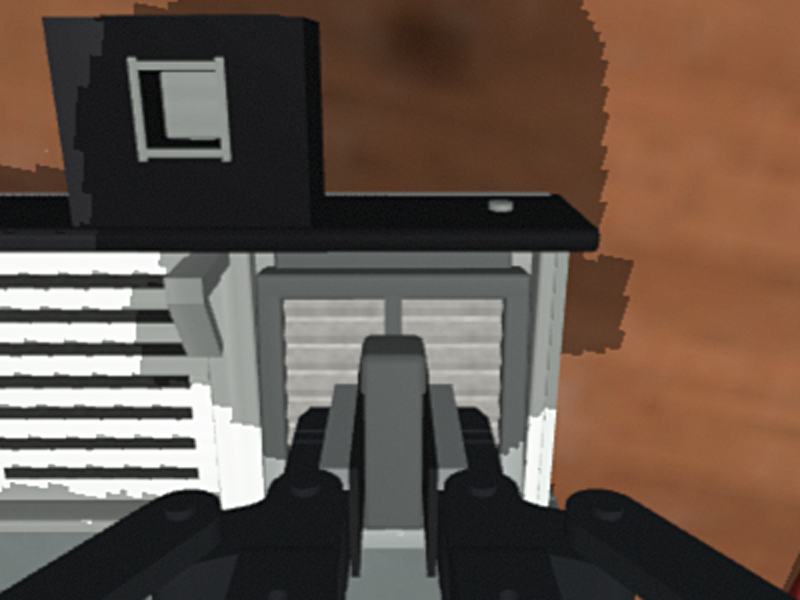

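The panel is still tilted about 7° in the grip. Its rear edge is sitting on the rear wall and the tongue is only about 1 mm under the lip (gap at (400,262)). I'll ease forward along −x with a little lift.

Request:
{"api": "carry_out", "payload": {
  "targets": [
    [[0.3,-1.5,0],[0,0,2],-1],
    [[0.6,-3,0],[0,0,4],-1],
    [[0.6,-3,0],[-1,-0.2,5],-1],
    [[0.6,-3,0],[-2,-0.4,5],-1],
    [[0.6,-3,0],[-3,-0.6,5],-1],
    [[0.6,-3,0],[-3,-0.6,5],-1],
    [[0.6,-3,0],[-3,-0.6,5],-1],
    [[0.6,-3,0],[-3,-0.6,5],-1]
  ]
}}

```text
clock: 28.9
position: [512.3, 214.9, 1.7]
ee_rot: [[-0.977, -0.2, 0.07], [-0.2, 0.98, 0.015], [-0.072, 0.0, -0.997]]
force: [2.1, 1.6, 0.6]
opening: 12.3
gripper_force: 60.5
```

```bash
cat >> ins.py <<'E'
def panelpose(pocket,sgn=1):
    """front face corner and slope of the panel's top frame rails"""
    q=C[...,:2]-np.array(pocket);X=q@bx;Y=q@by
    for a,b in((-30,-27),(27,30)):
        m=(Y>a)&(Y<b)&(X>-44)&(X<25)&(Z>22)&(Z<60)
        if m.sum()<20: print("few",m.sum());continue
        x,z=X[m],Z[m];
        k=(x>-31.5)
        pf=np.polyfit(x[k],z[k],1);r=abs(z-np.polyval(pf,x))<2;pf=np.polyfit(x[r&k],z[r&k],1)
        r=abs(z-np.polyval(pf,x))<1.2
        print("rail",a,"slope deg",round(np.degrees(np.arctan(pf[0])),1),"z@0",round(pf[1],1),"front x",np.round(np.percentile(x[r],[0,2,5]),1),r.sum())
E
python3 - <<'E'
from ins import *
s=sense();print(s["force"],s["moment"],s["opening"],s["position"],s["ee_rot"][:,2])
q=(C[...,:2]-[629.9,198.9]);X=q@bx;Y=q@by
m=(abs(Z-46.7)<3)&(X<-120)&(X>-230)&(abs(Y)<18);b=np.percentile(X[m],1);print("blk",b)
pk=np.array([513.3,215.1])+bx*(b+196.6);print("pocket",pk);panelpose(pk)
E
```

```text
[2.3 1.  1.3] [ 0.2 -0.5  0. ] 12.113886289823016 [512.1 214.9   1.6] [ 0.1  0.  -1. ]
blk -195.5296846964306
pocket [514.3 215.3]
rail -30 slope deg 8.6 z@0 36.3 front x [-36.6 -35.7 -34.5] 634
rail 27 slope deg 8.6 z@0 36.2 front x [-36.4 -35.6 -34.4] 644
```

Request:
{"api": "carry_out", "payload": {
  "targets": [
    [[-0.2,1.1,0],[-0.3,0,-0.8],-1],
    [[-0.4,2.1,0],[-0.6,-0.1,-1.7],-1],
    [[-0.6,3.2,0],[-1,-0.2,-2.6],-1],
    [[-0.8,4.2,0],[-1.3,-0.3,-3.5],-1],
    [[-0.8,4.2,0],[-1.3,-0.3,-3.5],-1],
    [[-1.1,5.3,0],[-1.7,-0.4,-4.5],-1],
    [[-1.1,5.3,0],[-1.7,-0.4,-4.5],-1],
    [[-1.1,5.3,0],[-1.7,-0.4,-4.5],-1]
  ]
}}

```text
clock: 29.62
position: [509.4, 214.2, -3.2]
ee_rot: [[-0.979, -0.2, -0.023], [-0.2, 0.98, -0.005], [0.024, -0.0, -1.0]]
force: [1.6, -0.5, 1.4]
opening: 12.3
gripper_force: 60.7
```

```bash
cat >> ins.py <<'E'
def status(pk0):
    s=sense();print("F",s["force"],"M",s["moment"],s["opening"],s["position"],"tool pitch",round(np.degrees(np.arcsin(np.array(s["ee_rot"])[:2,2]@bx)),2))
    q=(C[...,:2]-[629.9,198.9]);X=q@bx;Y=q@by
    m=(abs(Z-46.7)<3)&(X<-120)&(X>-230)&(abs(Y)<18);b=np.percentile(X[m],1)
    pk=np.array(pk0)+bx*(b+196.6);print("blk",b,"pocket",pk);panelpose(pk);return pk
E
python3 -c "
from ins import *
status([513.3,215.1])"
```

```text
F [ 1.2 -0.6  1.4] M [ 0.1 -0.2  0. ] 12.078865380726294 [509.4 214.2  -3.1] tool pitch -1.35
blk -196.76482757804396 pocket [513.1 215.1]
rail -30 slope deg 3.1 z@0 30.9 front x [-37.7 -35.3 -33.9] 648
rail 27 slope deg 2.7 z@0 30.7 front x [-38.  -35.5 -34.1] 649
```

Panel is now only 2.9° off and its rear is inside the pocket. Finishing the swing, then releasing.

Request:
{"api": "carry_out", "payload": {
  "targets": [
    [[-0.2,1,0],[-0.3,-0.1,-0.8],-1],
    [[-0.4,2,0],[-0.6,-0.1,-1.5],-1],
    [[-0.5,2.6,0],[-0.8,-0.2,-2],-1],
    [[-0.5,2.6,0],[-0.8,-0.2,-2],-1],
    [[-0.5,2.6,0],[-0.8,-0.2,-2],-1],
    [[-0.5,2.6,0],[-0.8,-0.2,-2],0.1],
    [[-0.5,2.6,0],[-0.8,-0.2,-2],0.1],
    [[-0.5,2.6,0],[-0.8,-0.2,-2],0.1]
  ]
}}

```text
clock: 30.33
position: [508.5, 214.0, -5.3]
ee_rot: [[-0.977, -0.2, -0.069], [-0.2, 0.98, -0.014], [0.07, 0.0, -0.998]]
force: [0.3, -0.0, -0.3]
opening: 46.7
gripper_force: 0.0
```

Request:
{"api": "carry_out", "payload": {
  "targets": [
    [[0,0,0],[0,0,0],0.1],
    [[0,0,0],[0,0,15],0.1],
    [[0,0,0],[0,0,35],0.1],
    [[0,0,0],[0,0,60],0.1],
    [[0.4,-2.1,0],[10,0,90],0.1],
    [[0.8,-4.2,0],[20,0,115],0.1],
    [[0.8,-4.2,0],[22,0,135],0.1],
    [[0.8,-4.2,0],[22,0,140],0.1]
  ]
}}

```text
clock: 31.0
position: [533.6, 214.8, 139.1]
ee_rot: [[-0.98, -0.2, 0.012], [-0.2, 0.98, 0.002], [-0.012, -0.0, -1.0]]
force: [0.1, 0.5, -0.1]
opening: 46.5
gripper_force: 0.0
```

```bash
cat > v.py <<'E'
from ins import *
pk=status([513.3,215.1])
for nm,s0 in(("L",0),("R",-78)):
    c=pk+by*s0;q=C[...,:2]-c;X=q@bx;Y=q@by
    w=(abs(X)<45)&(abs(Y)<36)
    rect(w&(abs(Z-44.7)<1.6)&(abs(Y)<15)&(abs(X)<28),nm+" rib");m=w&(abs(Z-44.7)<1.6)&(abs(Y)<15)&(abs(X)<28);print(" rib rel X",np.percentile(X[m],[1,99]) if m.any() else 0,"Y",np.percentile(Y[m],[1,99]) if m.any() else 0)
    m=w&(abs(Z-29)<3)&((abs(Y)>26)&(abs(Y)<31))
    if m.sum()>50: A=np.c_[X[m],Y[m],np.ones(m.sum())];f=np.linalg.lstsq(A,Z[m],rcond=None)[0];print(" plane slopes deg",np.degrees(f[:2]),"z0",f[2])
q=(C-[629.6,258.2,148.6]);m=(np.hypot(q[...,0],q[...,1])<30)&(abs(q[...,2])<6);print("key top",C[m].mean(0) if m.any() else "hidden")
E
python3 v.py
```

```text
F [-0.1 -0.  -0.1] M [ 0. -0.  0.] 46.92682120704184 [533.1 214.7 138.2] tool pitch 0.61
blk -196.60669509564423 pocket [513.3 215.1]
rail -30 slope deg 0.5 z@0 28.8 front x [-40.9 -40.2 -38.1] 253
rail 27 slope deg -0.0 z@0 28.8 front x [-41.  -39.3 -34.8] 255
L rib 827 ((511.3997802734375, 214.4972686767578), (39.40876007080078, 14.460719108581543), 12.208293914794922) [511.3 214.5] 44.597586663426114
 rib rel X [-21.   17.6] Y [-7.   6.4]
 plane slopes deg [-0. -0.] z0 28.57340756348251
R rib none
 rib rel X 0 Y 0
 plane slopes deg [-0.7  0.1] z0 27.358368732163132
key top hidden
```

Left panel seated flat. Fetching the second.

Request:
{"api": "carry_out", "payload": {
  "targets": [
    [[0,0,0],[-8,-30,5],0.1],
    [[0,0,-2],[-18,-66,10],0.1],
    [[0,0,-4],[-28,-103,15],0.1],
    [[0,0,-6],[-38,-140,20],0.1],
    [[0,0,-8],[-48,-177,20],0.1],
    [[0,0,-10],[-58,-214,20],0.1],
    [[0,0,-12],[-68,-250,20],0.1],
    [[0,0,-14],[-78,-285,20],0.1]
  ]
}}

```text
clock: 31.72
position: [451.0, -72.1, 153.3]
ee_rot: [[-0.999, 0.044, 0.002], [0.044, 0.999, -0.0], [-0.002, -0.0, -1.0]]
force: [-0.3, -0.3, 0.2]
opening: 46.9
gripper_force: 0.0
```

Request:
{"api": "carry_out", "payload": {
  "targets": [
    [[0,0,-2],[-10,-36,0],0.1],
    [[0,0,-4],[-20,-72,0],0.1],
    [[0,0,-6],[-30,-108,0],0.1],
    [[0,0,-8],[-40,-144,0],0.1],
    [[0,0,-10],[-48,-180,0],0.1],
    [[0,0,-12],[-56,-210,0],0.1],
    [[0,0,-14],[-60,-230,0],0.1],
    [[0,0,-14],[-60,-230,0],0.1]
  ]
}}

```text
clock: 32.38
position: [391.6, -304.0, 153.2]
ee_rot: [[-0.957, 0.289, 0.003], [0.289, 0.957, -0.002], [-0.003, -0.001, -1.0]]
force: [0.4, -0.6, 0.3]
opening: 47.1
gripper_force: 0.0
```

```bash
python3 - <<'E'
from m import *
s=sense();print(s["force"],s["opening"],s["position"])
w=(Z>-5)&win(320,520,-420,-180)
for r in pinpoint("wrist","fresh_2")[:3]: print(r["uv"],r["confidence"],ray("wrist",r["uv"],0,P))
rect(w&(abs(Z-28.6)<1.8),"rib");rect(w&(abs(Z-12.6)<1.5),"frame");rect(w&(abs(Z-4.6)<1.5),"tongue")
delta([384.9,-336.5,-21],-16.5)
save("b1",im,1)
E
```

```text
[ 0.8  1.2 -0.3] 46.85336761809445 [ 391.8 -301.7  153.2]
[282.4, 177.2] 0.77 [ 383.8 -336.7    0. ]
rib 663 ((384.7833251953125, -336.7219543457031), (14.491979598999023, 39.54476547241211), 71.9968032836914) [ 384.2 -336.3] 28.677059733617284
frame 1663 ((384.6408386230469, -336.93695068359375), (61.36897277832031, 67.8896713256836), 73.08551025390625) [ 381.8 -336.6] 12.721064331418802
tongue 456 ((349.1278076171875, -325.6253356933594), (56.54385757446289, 7.405193328857422), 73.1841049194336) [ 349.  -325.3] 4.697109930478007
turn [-0.   0.1  0. ] shift [  -7.1  -36.1 -174.4] from [ 392.  -300.4  153.4]
```

Request:
{"api": "carry_out", "payload": {
  "targets": [
    [[0,0,0],[-4,-18,-10],0.1],
    [[0,0,0],[-7,-36,-30],0.1],
    [[0,0,0],[-7,-36,-60],0.1],
    [[0,0,0],[-7,-36,-90],0.1],
    [[0,0,0],[-7,-36,-120],0.1],
    [[0,0,0],[-7,-36,-140],0.1],
    [[0,0,0],[-7,-36,-140],0.1],
    [[0,0,0],[-7,-36,-140],0.1]
  ]
}}

```text
clock: 33.15
position: [385.0, -334.0, 13.8]
ee_rot: [[-0.96, 0.281, 0.002], [0.281, 0.96, 0.002], [-0.001, 0.002, -1.0]]
force: [0.6, -0.7, 0.5]
opening: 46.9
gripper_force: 0.0
```

```bash
python3 -c "
from h import *
delta([384.8,-336.8,-24],-16.8);s=sense();print(s['force'],s['dq'])"
```

```text
turn [-0.09  0.1  -0.46] shift [ -0.2  -2.8 -37.8] from [ 385.  -334.    13.8]
[ 0.56500329 -0.70765334  0.47171406] [-0.30117341 -1.91005812  3.43772923  0.76816227 -0.13810002 -0.07467281]
```

Request:
{"api": "carry_out", "payload": {
  "targets": [
    [[0,0,-0.4],[0,-2.5,-8],0.1],
    [[0,0,-0.4],[0,-2.5,-20],0.1],
    [[0,0,-0.4],[0,-2.5,-30],0.1],
    [[0,0,-0.4],[0,-2.5,-36],0.1],
    [[0,0,-0.4],[0,-2.5,-38],0.1],
    [[0,0,-0.4],[0,-2.5,-38],0.1],
    [[0,0,-0.4],[0,-2.5,-38],0.1],
    [[0,0,-0.4],[0,-2.5,-38],0.1]
  ]
}}

```text
clock: 33.82
position: [386.4, -339.8, -22.4]
ee_rot: [[-0.957, 0.29, 0.005], [0.29, 0.957, -0.003], [-0.006, -0.001, -1.0]]
force: [-0.6, -0.1, 0.1]
opening: 47.0
gripper_force: 0.0
```

```bash
python3 -c "
from h import *
delta([384.8,-336.8,-24],-16.8);s=sense();print(s['force'],s['dq'])"
```

```text
turn [0.16 0.3  0.06] shift [-1.6  3.  -1.6] from [ 386.4 -339.8  -22.4]
[-0.61298836 -0.08211708  0.12670178] [-0.01964506 -0.08876478  0.08304118 -0.13104495 -0.07822327  0.06504945]
```

Request:
{"api": "carry_out", "payload": {
  "targets": [
    [[0.1,0.3,0],[-1.5,3,-1.5],0.1],
    [[0.1,0.3,0],[-1.5,3,-1.5],0.1],
    [[0.1,0.3,0],[-1.5,3,-1.5],-0.3],
    [[0.1,0.3,0],[-1.5,3,-1.5],-0.7],
    [[0.1,0.3,0],[-1.5,3,-1.5],-1],
    [[0.1,0.3,0],[-1.5,3,-1.5],-1],
    [[0.1,0.3,0],[-1.5,3,-1.5],-1],
    [[0.1,0.3,0],[-1.5,3,-1.5],-1]
  ]
}}

```text
clock: 34.48
position: [384.7, -336.6, -24.1]
ee_rot: [[-0.957, 0.29, -0.0], [0.29, 0.957, -0.001], [-0.0, -0.001, -1.0]]
force: [-0.6, 0.2, 4.6]
opening: 12.2
gripper_force: 61.0
```

```bash
python3 - <<'E'
from m import *
s=sense();print(s["force"],s["opening"],s["gripper_force"])
delta([384.8,-336.8,-24],-16.8)
w=(Z>-5)&win(320,420,-400,-280)
rect(w&(abs(Z-4.6)<1.5),"tongue");rect(w&(abs(Z-12.6)<1.5),"frame")
E
```

```text
[0.8 0.  5.1] 12.213396263903014 61.073291301727295
turn [ 0.  -0.   0.1] shift [ 0.1 -0.3  0.2] from [ 384.7 -336.5  -24.2]
tongue 2062 ((348.8824768066406, -326.4251708984375), (60.80492401123047, 7.932082653045654), 73.07600402832031) [ 348.9 -326.3] 4.757623007625483
frame 4949 ((377.7681884765625, -335.0451965332031), (62.324073791503906, 54.332725524902344), 73.28306579589844) [ 367.1 -331.7] 12.692363427213849
```

Request:
{"api": "carry_out", "payload": {
  "targets": [
    [[0,0,0],[0,0,12],-1],
    [[0,0,0],[0,0,35],-1],
    [[0,0,0],[0,3,65],-1],
    [[0,0,2],[4,12,95],-1],
    [[0,0,4],[10,30,125],-1],
    [[0,0,6],[20,58,150],-1],
    [[0,0,8],[30,90,170],-1],
    [[0,0,10],[41,125,175],-1]
  ]
}}

```text
clock: 35.2
position: [427.6, -212.1, 154.0]
ee_rot: [[-0.993, 0.12, 0.004], [0.12, 0.993, -0.004], [-0.005, -0.003, -1.0]]
force: [0.7, -0.4, -1.5]
opening: 12.3
gripper_force: 60.4
```

Request:
{"api": "carry_out", "payload": {
  "targets": [
    [[0,0,2],[11,35,0],-1],
    [[0,0,4],[22,71,0],-1],
    [[0,0,7],[33,107,0],-1],
    [[0,0,10],[44,143,0],-1],
    [[0,0,13],[56,179,0],-1],
    [[0,0,16],[68,215,0],-1],
    [[0,0,18],[80,251,0],-1],
    [[0,0,18.3],[92,285,0],-1]
  ]
}}

```text
clock: 35.87
position: [517.4, 75.8, 150.0]
ee_rot: [[-0.98, -0.2, -0.001], [-0.2, 0.98, -0.001], [0.001, -0.0, -1.0]]
force: [0.8, -0.2, -0.9]
opening: 12.2
gripper_force: 60.4
```

Request:
{"api": "carry_out", "payload": {
  "targets": [
    [[0,0,0],[12,35,0],-1],
    [[0,0,0],[20,60,0],-1],
    [[1.4,-6.8,0],[24,68,0],-1],
    [[2.8,-13.7,0],[24,68,-10],-1],
    [[2.8,-13.7,0],[24,68,-25],-1],
    [[2.8,-13.7,0],[24,68,-40],-1],
    [[2.8,-13.7,0],[24,68,-50],-1],
    [[2.8,-13.7,0],[24,68,-50],-1]
  ]
}}

```text
clock: 36.53
position: [538.1, 141.3, 97.1]
ee_rot: [[-0.953, -0.198, 0.23], [-0.193, 0.98, 0.047], [-0.235, 0.0, -0.972]]
force: [-0.3, -0.2, -1.5]
opening: 12.7
gripper_force: 60.4
```

```bash
python3 - <<'E'
from ins import *
s=sense();print(s["force"],s["opening"],s["position"])
drawer();plan([528.8,138.7],-24.2,0,SEQ)
E
```

```text
[0.1 0.1 0.2] 12.50790836426752 [539.5 141.4  98.7]
block X (was -195.5) [-196.9 -196.8 -196.1 -132.9] 4535
14 10 30 turn [ 0.  -0.3  0.1] shift [  2.2  -0.1 -66.2]
14 9 3 turn [ 0.  -0.3  0.1] shift [  1.2  -0.3 -93.2]
14 5 1.8 turn [ 0.  -0.3  0.1] shift [ -2.7  -1.1 -94.4]
14 2.5 1.2 turn [ 0.  -0.3  0.1] shift [ -5.2  -1.6 -95. ]
11 2.4 1 turn [-0.6  2.7  0.1] shift [ -6.   -1.7 -97.6]
8 2.3 0.8 turn [-1.1  5.6  0.1] shift [  -7.    -1.9 -100.1]
4 1.9 0.6 turn [-1.9  9.5  0.1] shift [  -8.7   -2.3 -103.4]
1 1.6 0.3 turn [-2.5 12.5  0.1] shift [ -10.2   -2.6 -105.9]
0 1.5 0.1 turn [-2.7 13.4  0.1] shift [ -10.7   -2.7 -106.8]
```

Request:
{"api": "carry_out", "payload": {
  "targets": [
    [[0,0,0],[2,0,-12],-1],
    [[0,0,0],[2,0,-28],-1],
    [[0,0,0],[2,0,-45],-1],
    [[0,0,0],[2,0,-60],-1],
    [[0,0,0],[2,-0.1,-73],-1],
    [[0,-0.3,0],[2,-0.1,-82],-1],
    [[0,-0.3,0],[2,-0.1,-87],-1],
    [[0,-0.3,0],[2,-0.1,-87],-1]
  ]
}}

```text
clock: 37.25
position: [543.2, 141.4, 13.0]
ee_rot: [[-0.95, -0.198, 0.24], [-0.192, 0.98, 0.048], [-0.245, -0.001, -0.97]]
force: [-0.7, 0.6, -1.0]
opening: 12.1
gripper_force: 60.4
```

```bash
python3 - <<'E'
from ins import *
pk=status([513.3,215.1])+by*-78
panelpose(pk);plan(pk,-24.2,0,SEQ)
E
```

```text
F [-0.7 -0.  -0.7] M [-0.1  0.2 -0. ] 12.064656530699809 [543.8 141.6  13.7] tool pitch 14.23
blk -196.9215526490953 pocket [513. 215.]
rail -30 slope deg 0.2 z@0 28.7 front x [-33.4 -32.6 -31.8] 309
rail 27 slope deg 0.1 z@0 28.6 front x [-32.8 -31.9 -30.7] 252
rail -30 slope deg 15.0 z@0 47.6 front x [-27.3 -26.4 -25.3] 642
rail 27 slope deg 14.5 z@0 47.4 front x [-27.1 -26.2 -24.9] 655
14 10 30 turn [0.  0.2 0.1] shift [-2.4 -0.4 18.7]
14 9 3 turn [0.  0.2 0.1] shift [-3.4 -0.6 -8.3]
14 5 1.8 turn [0.  0.2 0.1] shift [-7.3 -1.4 -9.5]
14 2.5 1.2 turn [0.  0.2 0.1] shift [ -9.8  -1.9 -10.1]
11 2.4 1 turn [-0.6  3.2  0.1] shift [-10.6  -2.  -12.7]
8 2.3 0.8 turn [-1.2  6.1  0.1] shift [-11.6  -2.2 -15.2]
4 1.9 0.6 turn [-2.  10.   0.1] shift [-13.3  -2.6 -18.4]
1 1.6 0.3 turn [-2.6 13.   0.1] shift [-14.8  -2.9 -20.9]
0 1.5 0.1 turn [-2.8 14.   0.1] shift [-15.3  -3.  -21.8]
```

Request:
{"api": "carry_out", "payload": {
  "targets": [
    [[0,0.2,0],[-1,-0.2,-3],-1],
    [[0,0.2,0],[-2,-0.4,-6],-1],
    [[0,0.2,0],[-3,-0.6,-7.5],-1],
    [[0,0.2,0],[-3,-0.6,-7.5],-1],
    [[0,0.2,0],[-3,-0.6,-7.5],-1],
    [[0,0.2,0],[-3,-0.6,-7.5],-1],
    [[0,0.2,0],[-3,-0.6,-7.5],-1],
    [[0,0.2,0],[-3,-0.6,-7.5],-1]
  ]
}}

```text
clock: 37.97
position: [540.7, 141.0, 6.2]
ee_rot: [[-0.951, -0.198, 0.238], [-0.192, 0.98, 0.048], [-0.243, -0.0, -0.97]]
force: [0.8, -0.6, -0.7]
opening: 12.3
gripper_force: 60.4
```

```bash
python3 - <<'E'
from ins import *
pk=status([513.3,215.1])+by*-78
panelpose(pk);plan(pk,-24.2,0,SEQ[1:])
E
```

```text
F [ 0.2  0.7 -0.5] M [0.  0.2 0. ] 12.261353424132 [540.7 141.    6.2] tool pitch 14.06
blk -196.95517044790816 pocket [513. 215.]
rail -30 slope deg -0.1 z@0 28.7 front x [-32.3 -32.  -31.2] 286
rail 27 slope deg 0.2 z@0 28.6 front x [-32.  -31.  -30.1] 248
rail -30 slope deg 14.6 z@0 41.5 front x [-29.3 -28.8 -27.6] 659
rail 27 slope deg 14.4 z@0 41.3 front x [-29.7 -28.6 -27.5] 648
14 9 3 turn [0.  0.1 0.1] shift [-0.3  0.  -0.7]
14 5 1.8 turn [0.  0.1 0.1] shift [-4.2 -0.8 -1.9]
14 2.5 1.2 turn [0.  0.1 0.1] shift [-6.6 -1.3 -2.5]
11 2.4 1 turn [-0.6  3.   0.1] shift [-7.5 -1.5 -5.1]
8 2.3 0.8 turn [-1.2  5.9  0.1] shift [-8.5 -1.7 -7.6]
4 1.9 0.6 turn [-2.   9.9  0.1] shift [-10.2  -2.  -10.8]
1 1.6 0.3 turn [-2.6 12.8  0.1] shift [-11.6  -2.3 -13.3]
0 1.5 0.1 turn [-2.8 13.8  0.1] shift [-12.1  -2.4 -14.3]
```

Request:
{"api": "carry_out", "payload": {
  "targets": [
    [[0,0,0],[-1.5,-0.3,-0.7],-1],
    [[0,0,0],[-3,-0.6,-1.5],-1],
    [[0,0,0],[-4.5,-0.9,-2],-1],
    [[0,0,0],[-6,-1.2,-2.5],-1],
    [[0,0,0],[-7,-1.4,-2.5],-1],
    [[0,0,0],[-7,-1.4,-2.5],-1],
    [[0,0,0],[-7,-1.4,-2.5],-1],
    [[0,0,0],[-7,-1.4,-2.5],-1]
  ]
}}

```text
clock: 38.68
position: [533.7, 139.6, 3.6]
ee_rot: [[-0.951, -0.198, 0.238], [-0.192, 0.98, 0.048], [-0.243, -0.0, -0.97]]
force: [-0.1, -0.7, -1.1]
opening: 12.6
gripper_force: 60.4
```

```bash
python3 - <<'E'
from ins import *
pk=status([513.3,215.1])+by*-78
panelpose(pk);plan(pk,-24.2,0,SEQ[3:])
E
```

```text
F [ 0.3 -0.1 -0.5] M [-0.1  0.2  0.1] 12.377224657313617 [533.7 139.6   3.6] tool pitch 14.07
blk -196.98853031412102 pocket [512.9 215. ]
rail -30 slope deg -0.1 z@0 28.7 front x [-30.8 -30.4 -30. ] 251
rail 27 slope deg -0.0 z@0 28.6 front x [-30.7 -29.8 -28.5] 239
rail -30 slope deg 14.2 z@0 40.8 front x [-33.1 -32.4 -31.2] 604
rail 27 slope deg 14.2 z@0 40.6 front x [-33.2 -32.1 -31.1] 594
14 2.5 1.2 turn [0.  0.1 0.1] shift [ 0.3  0.1 -0. ]
11 2.4 1 turn [-0.6  3.   0.1] shift [-0.6 -0.  -2.6]
8 2.3 0.8 turn [-1.2  6.   0.1] shift [-1.5 -0.2 -5.1]
4 1.9 0.6 turn [-2.   9.9  0.1] shift [-3.3 -0.6 -8.3]
1 1.6 0.3 turn [-2.6 12.8  0.1] shift [ -4.7  -0.9 -10.8]
0 1.5 0.1 turn [-2.8 13.8  0.1] shift [ -5.2  -1.  -11.7]
```

Request:
{"api": "carry_out", "payload": {
  "targets": [
    [[-0.2,1,0],[-0.2,0,-0.9],-1],
    [[-0.4,2,0],[-0.4,0,-1.7],-1],
    [[-0.6,3,0],[-0.6,0,-2.6],-1],
    [[-0.8,4,0],[-0.9,-0.1,-3.4],-1],
    [[-1,5,0],[-1.2,-0.2,-4.3],-1],
    [[-1.2,6,0],[-1.5,-0.3,-5.1],-1],
    [[-1.2,6,0],[-1.5,-0.3,-5.1],-1],
    [[-1.2,6,0],[-1.5,-0.3,-5.1],-1]
  ]
}}

```text
clock: 39.4
position: [532.6, 139.3, -1.5]
ee_rot: [[-0.971, -0.198, 0.136], [-0.196, 0.98, 0.027], [-0.139, -0.0, -0.99]]
force: [-0.0, -0.3, -0.9]
opening: 12.1
gripper_force: 60.4
```

```bash
python3 - <<'E'
from ins import *
pk=status([513.3,215.1])+by*-78
panelpose(pk);plan(pk,-24.2,0,SEQ[5:])
E
```

```text
F [-0.5 -0.  -0.6] M [-0.   0.2  0. ] 12.276355034426585 [532.1 139.3  -1.6] tool pitch 7.95
blk -196.8626368179512 pocket [513. 215.]
rail -30 slope deg -0.1 z@0 28.7 front x [-34.3 -33.8 -33. ] 358
rail 27 slope deg 0.0 z@0 28.6 front x [-34.  -33.5 -32. ] 280
rail -30 slope deg 8.1 z@0 35.5 front x [-35.1 -34.1 -32.8] 665
rail 27 slope deg 8.1 z@0 35.4 front x [-34.9 -34.1 -32.8] 661
8 2.3 0.8 turn [ 0.  -0.   0.1] shift [0.2 0.1 0.2]
4 1.9 0.6 turn [-0.8  3.9  0.1] shift [-1.6 -0.3 -3.1]
1 1.6 0.3 turn [-1.4  6.8  0.1] shift [-3.  -0.6 -5.6]
0 1.5 0.1 turn [-1.6  7.8  0.1] shift [-3.5 -0.7 -6.5]
```

No contact and no slip this time; finishing the swing.

Request:
{"api": "carry_out", "payload": {
  "targets": [
    [[-0.3,1.3,0],[-0.6,-0.1,-1.1],-1],
    [[-0.6,2.6,0],[-1.1,-0.2,-2.1],-1],
    [[-0.8,3.9,0],[-1.7,-0.3,-3.1],-1],
    [[-1,4.9,0],[-2.1,-0.4,-3.9],-1],
    [[-1.2,5.9,0],[-2.6,-0.5,-4.8],-1],
    [[-1.4,6.8,0],[-3,-0.6,-5.6],-1],
    [[-1.4,6.8,0],[-3,-0.6,-5.6],-1],
    [[-1.4,6.8,0],[-3,-0.6,-5.6],-1]
  ]
}}

```text
clock: 40.12
position: [529.1, 138.7, -7.3]
ee_rot: [[-0.98, -0.198, 0.017], [-0.198, 0.98, 0.003], [-0.018, -0.001, -1.0]]
force: [-0.3, -0.6, -1.1]
opening: 12.4
gripper_force: 60.4
```

```bash
python3 - <<'E'
from ins import *
pk=status([513.3,215.1])+by*-78
panelpose(pk);plan(pk,-24.2,0,SEQ[7:])
E
```

```text
F [ 0.1  0.7 -0.2] M [-0.1  0.   0. ] 12.111036144231356 [528.9 138.7  -7.3] tool pitch 1.0
blk -196.39312478142637 pocket [513.5 215.1]
rail -30 slope deg -0.2 z@0 28.7 front x [-36.4 -35.7 -34.7] 375
rail 27 slope deg 0.1 z@0 28.6 front x [-36.  -35.2 -33.7] 341
rail -30 slope deg 1.0 z@0 29.8 front x [-34.9 -34.1 -32.6] 649
rail 27 slope deg 1.0 z@0 29.7 front x [-34.7 -34.1 -32.7] 680
1 1.6 0.3 turn [0.  0.  0.1] shift [0.7 0.1 0.1]
0 1.5 0.1 turn [-0.2  1.   0.1] shift [ 0.2  0.  -0.8]
```

Request:
{"api": "carry_out", "payload": {
  "targets": [
    [[-0.2,1,0],[-0.5,0,-0.8],-1],
    [[-0.2,1,0],[-0.5,0,-0.8],-1],
    [[-0.2,1,0],[-0.5,0,-0.8],0.1],
    [[-0.2,1,0],[-0.5,0,-0.8],0.1],
    [[-0.2,1,0],[-0.5,0,-0.8],0.1],
    [[-0.2,1,0],[-0.5,0,8],0.1],
    [[-0.2,1,0],[-0.5,0,25],0.1],
    [[-0.2,1,0],[-0.5,0,50],0.1]
  ]
}}

```text
clock: 40.83
position: [526.3, 138.3, 42.1]
ee_rot: [[-0.98, -0.198, -0.005], [-0.198, 0.98, -0.001], [0.005, -0.0, -1.0]]
force: [-0.1, -0.4, -0.7]
opening: 47.0
gripper_force: 0.0
```

Request:
{"api": "carry_out", "payload": {
  "targets": [
    [[0,0,0],[0,8,30],0.1],
    [[0,0,0],[-10,18,60],0.1],
    [[0,0,0],[-15,27,90],0.1],
    [[0,0,0],[-18,30,100],0.1],
    [[0,0,0],[-18,30,110],0.1],
    [[0,0,0],[-18,30,115],0.1],
    [[0,0,0],[-18,30,115],0.1],
    [[0,0,0],[-18,30,115],0.1]
  ]
}}

```text
clock: 41.5
position: [510.1, 168.1, 156.7]
ee_rot: [[-0.98, -0.198, -0.002], [-0.198, 0.98, -0.001], [0.002, -0.001, -1.0]]
force: [0.2, 0.2, -0.5]
opening: 47.0
gripper_force: 0.0
```

```bash
python3 v.py; python3 -c "
from ins import *
delta([400,155,60],11.5)"
```

```text
F [-0.4 -0.7  0.6] M [-0.1  0.  -0.1] 47.296236357134276 [509.8 168.  156.3] tool pitch -0.18
blk -196.53007801031652 pocket [513.4 215.1]
rail -30 slope deg -0.0 z@0 28.7 front x [-38.9 -38.1 -34.7] 199
rail 27 slope deg 0.5 z@0 28.5 front x [-39.7 -38.8 -38. ] 119
L rib 663 ((511.6249694824219, 212.3387908935547), (39.271995544433594, 14.561212539672852), 12.153460502624512) [511.2 212.3] 44.62500357248399
 rib rel X [-21.6  17. ] Y [-9.1  4.5]
 plane slopes deg [-0.2 -0.1] z0 28.380332445384216
R rib 662 ((528.2191772460938, 138.5640106201172), (39.472137451171875, 14.93441390991211), 11.787285804748535) [527.9 138.6] 44.6733317363707
 rib rel X [-20.   18.9] Y [-6.7  6.7]
 plane slopes deg [-0.3 -0. ] z0 28.56152473374713
key top hidden
turn [ 0.1 -0.2  0.1] shift [-109.6  -13.1  -96.2] from [509.6 168.1 156.2]
```

Both panels seated flat and square. Next: shut fingers, go in front of the block and push home.

Request:
{"api": "carry_out", "payload": {
  "targets": [
    [[0,0,0],[-20,-3,0],-1],
    [[0,0,0],[-45,-6,-5],-1],
    [[0,0,0],[-70,-10,-15],-1],
    [[0,0,0],[-90,-13,-25],-1],
    [[0,0,0],[-101.7,-14.3,-45],-1],
    [[0,0,0],[-101.7,-14.3,-75],-1],
    [[0,0,0],[-101.7,-14.3,-95],-1],
    [[0,0,0],[-101.7,-14.3,-100],-1]
  ]
}}

```text
clock: 42.27
position: [404.8, 153.3, 54.0]
ee_rot: [[-0.98, -0.198, -0.008], [-0.198, 0.98, -0.002], [0.008, -0.001, -1.0]]
force: [0.0, 0.4, 0.6]
opening: -0.0
gripper_force: 0.0
```

Request:
{"api": "carry_out", "payload": {
  "targets": [
    [[0,0,0],[0,0,-10],-1],
    [[0,0,0],[0,0,-25],-1],
    [[0,0,0],[0,0,-42],-1],
    [[0,0,0],[0,0,-58],-1],
    [[0,0,0],[0,0,-66],-1],
    [[0,0,0],[0,0,-68],-1],
    [[0,0,0],[0,0,-68],-1],
    [[0,0,0],[0,0,-68],-1]
  ]
}}

```text
clock: 42.93
position: [409.5, 154.4, -9.6]
ee_rot: [[-0.98, -0.198, 0.0], [-0.198, 0.98, -0.0], [-0.0, -0.0, -1.0]]
force: [0.5, -0.5, -0.0]
opening: -0.0
gripper_force: 0.0
```

```bash
cat > p.py <<'E'
from ins import *
s=sense();p=np.array(s["position"]);q=p[:2]-[629.9,198.9];print("TCP box X,Y,z",q@bx,q@by,p[2],"F along",np.array(s["force"])[:2]@bx,s["force"],s["opening"])
q=(C[...,:2]-[629.9,198.9]);X=q@bx;Y=q@by
m=(abs(Z-46.7)<1.5)&(X<-66)&(X>-230)&(abs(Y)<18)
if m.any(): print("block",np.percentile(X[m],[1,99]))
E
python3 p.py
```

```text
TCP box X,Y,z -224.566942492943 0.4117291122652631 -9.356295600253306 F along 0.41475207657676627 [ 0.5 -0.4  0.7] 0.11998458896051746
block [-197.2 -187.9]
```

Request:
{"api": "carry_out", "payload": {
  "targets": [
    [[0,0,0],[7,1.4,0],-1],
    [[0,0,0],[14,2.8,0],-1],
    [[0,0,0],[22,4.5,0],-1],
    [[0,0,0],[31,6.3,0],-1],
    [[0,0,0],[41,8.3,0],-1],
    [[0,0,0],[51,10.4,0],-1],
    [[0,0,0],[61,12.4,0],-1],
    [[0,0,0],[70,14.2,0],-1]
  ]
}}

```text
clock: 43.65
position: [479.3, 168.8, -10.3]
ee_rot: [[-0.98, -0.198, -0.002], [-0.198, 0.98, -0.001], [0.002, -0.0, -1.0]]
force: [-3.7, 0.1, 2.2]
opening: 0.0
gripper_force: 1.7
```

```bash
python3 p.py
```

```text
TCP box X,Y,z -150.5936807969457 0.32909976289609594 -9.914698509764612 F along 1.315478066619457 [1.2 0.9 0.4] -0.276188385584949
block [-165.6 -108.8]
```

Request:
{"api": "carry_out", "payload": {
  "targets": [
    [[0,0,0],[4,0.8,0],-1],
    [[0,0,0],[9,1.8,0],-1],
    [[0,0,0],[14,2.8,0],-1],
    [[0,0,0],[19,3.9,0],-1],
    [[0,0,0],[23,4.7,0],-1],
    [[0,0,0],[27,5.5,0],-1],
    [[0,0,0],[31,6.3,0],-1],
    [[0,0,0],[34,6.9,0],-1]
  ]
}}

```text
clock: 44.37
position: [510.8, 175.1, -10.7]
ee_rot: [[-0.98, -0.198, -0.004], [-0.198, 0.98, -0.001], [0.004, -0.001, -1.0]]
force: [-3.8, -1.7, 1.2]
opening: -0.1
gripper_force: 2.5
```

```bash
python3 p.py
```

```text
TCP box X,Y,z -120.23072510730967 0.3870053669672658 -10.695210051207347 F along -3.191795428120719 [-3.3 -0.   0.2] 0.24947171913295346
block [-133.4  -77. ]
```

Request:
{"api": "carry_out", "payload": {
  "targets": [
    [[0,0,0],[1,0.2,0],-1],
    [[0,0,0],[2,0.4,0],-1],
    [[0,0,0],[3,0.6,0],-1],
    [[0,0,0],[4,0.8,0],-1],
    [[0,0,0],[5,1,0],-1],
    [[0,0,0],[6,1.2,0],-1],
    [[0,0,0],[6.5,1.3,0],-1],
    [[0,0,0],[6.5,1.3,0],-1]
  ]
}}

```text
clock: 45.08
position: [517.3, 176.4, -10.7]
ee_rot: [[-0.98, -0.198, -0.004], [-0.198, 0.98, -0.001], [0.004, -0.001, -1.0]]
force: [-7.6, -2.3, 2.4]
opening: -0.1
gripper_force: 3.6
```

```bash
python3 p.py
```

```text
TCP box X,Y,z -114.83699992620261 0.4004686752694606 -10.654183673997828 F along -6.3244133601780534 [-6.4 -0.4  1.9] 0.2274383969125841
block [-126.8  -70.6]
```

Request:
{"api": "carry_out", "payload": {
  "targets": [
    [[0,0,0],[0.7,0.1,0],-1],
    [[0,0,0],[1.4,0.3,0],-1],
    [[0,0,0],[2,0.4,0],-1],
    [[0,0,0],[2.6,0.5,0],-1],
    [[0,0,0],[3,0.6,0],-1],
    [[0,0,0],[3,0.6,0],-1],
    [[0,0,0],[3,0.6,0],-1],
    [[0,0,0],[3,0.6,0],-1]
  ]
}}

```text
clock: 45.8
position: [517.1, 176.3, -10.7]
ee_rot: [[-0.98, -0.199, -0.009], [-0.199, 0.98, -0.003], [0.009, -0.001, -1.0]]
force: [-14.0, -3.0, 10.7]
opening: -0.0
gripper_force: 7.2
```

```bash
python3 p.py
```

```text
TCP box X,Y,z -115.0159376277612 0.4028401578507475 -10.66009348141371 F along -13.695476816874566 [-13.2  -3.7  10.1] 0.14343789688235187
block [-126.7  -70.5]
```

Force climbs with no more travel, so the drawer is at its home stop. Backing off to check.

Request:
{"api": "carry_out", "payload": {
  "targets": [
    [[0,0,0],[-10,-2,0],-1],
    [[0,0,0],[-25,-5,0],-1],
    [[0,0,0],[-45,-9,5],-1],
    [[0,0,0],[-60,-12,30],-1],
    [[0,0,0],[-60,-10,60],-1],
    [[0,0,0],[-50,5,95],-1],
    [[0,0,0],[-40,20,130],-1],
    [[0,0,0],[-30,30,160],-1]
  ]
}}

```text
clock: 46.52
position: [495.0, 209.0, 153.4]
ee_rot: [[-0.98, -0.199, 0.006], [-0.199, 0.98, 0.002], [-0.006, 0.0, -1.0]]
force: [0.8, 0.9, -0.1]
opening: 0.4
gripper_force: 0.0
```

Request:
{"api": "carry_out", "payload": {
  "targets": [
    [[0,0,0],[10,5,30],-1],
    [[0,0,0],[20,8,60],-1],
    [[0,0,0],[30,10,80],-1],
    [[0,0,0],[30,10,90],-1],
    [[0,0,0],[30,10,90],-1],
    [[0,0,0],[30,10,90],-1],
    [[0,0,0],[30,10,90],-1],
    [[0,0,0],[30,10,90],-1]
  ]
}}

```text
clock: 47.18
position: [521.7, 217.2, 238.6]
ee_rot: [[-0.98, -0.198, -0.002], [-0.198, 0.98, -0.001], [0.002, -0.001, -1.0]]
force: [0.3, 0.4, 0.9]
opening: -0.2
gripper_force: 0.0
```

```bash
python3 - <<'E'
from ins import *
s=sense();print(s["position"],s["force"])
q=(C[...,:2]-[629.9,198.9]);X=q@bx;Y=q@by
m=(abs(Z-46.7)<1.5)&(X<-66)&(X>-230)&(abs(Y)<18);print("block",np.percentile(X[m],[1,99]))
rect(win(500,560,150,220)&(abs(Z-46.5)<2),"block (home: 545.7,181.7)")
rect(win(525,560,160,210)&(Z<42)&(Z>25),"wellin (home 544.6,181.4,z37.0)")
w=win(560,700,200,310);rect(w&(Z>142)&(Z<152),"keytop (629.0,258.1,148.7)");rect(w&(abs(Z-98.5)<1.5),"sock")
save("end",im,1.25)
top,d=camera("top");np.savez("top2",im=top,d=d);save("top2",top,1.25)
C=cloud("top",d);Z=C[...,2]
import m as M;M.C=C
M.rect((C[...,0]>520)&(C[...,0]<700)&(C[...,1]>-380)&(C[...,1]<-190)&(Z>9)&(Z<30),"spent")
E
```

```text
[521.5 217.1 238.6] [ 0.3 -0.2 -0.3]
block [-103.8  -66.6]
block (home: 545.7,181.7) 1074 ((545.7725830078125, 181.4513702392578), (37.21735382080078, 45.6168212890625), 10.602500915527344) [543.5 182.6] 46.78121811221146
wellin (home 544.6,181.4,z37.0) 142 ((544.875244140625, 180.84471130371094), (12.094627380371094, 12.546462059020996), 11.228623390197754) [545.3 181. ] 36.80475823445204
keytop (629.0,258.1,148.7) none
sock 5 ((611.561279296875, 270.82513427734375), (3.4997141361236572, 0.14413076639175415), 10.694255828857422) [611.4 270.8] 99.05021105665725
spent 491 ((601.6307373046875, -280.3410339355469), (66.80935668945312, 78.41011810302734), 87.5086441040039) [ 602.4 -277.5] 14.826090018530067
```

View pics/end.png

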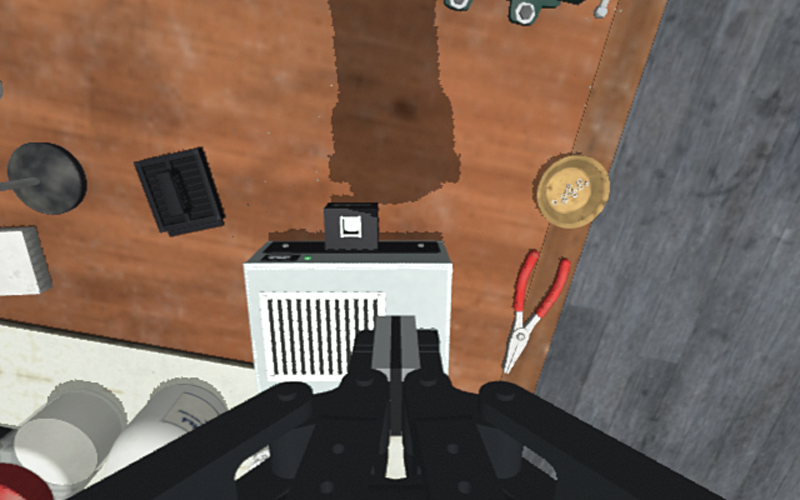

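Drawer home, button up in the well (350,227). The gripper hides the key here, so I'll check it with the fixed cameras.

```bash
python3 - <<'E'
from h import *
np.set_printoptions(precision=1,suppress=True)
b,_d=camera("scene");a=np.load("scene.npz")
out={}
for n,d in(("before",a["d"]),("after",_d)):
    C=cloud("scene",d);m=(np.hypot(C[...,0]-629,C[...,1]-258)<22)&(C[...,2]>104)&(C[...,2]<160)
    z=C[m];print(n,m.sum(),z.mean(0) if m.any() else 0,z[:,2].max() if m.any() else 0,"top",z[z[:,2]>140].mean(0),"low",z[z[:,2]<118].mean(0))
u,v=proj("scene",[629,258,115]).astype(int);print(u,v)
save("keyend",np.hstack([a["im"][v-40:v+40,u-45:u+45],b[v-40:v+40,u-45:u+45]]),4)
E
```

```text
before 75 [628.7 252.6 127.3] 150.44496325857273 top [628.3 253.4 146.2] low [628.2 252.1 109.7]
after 71 [630.  253.  128.3] 149.00932822568558 top [630.5 254.4 144.6] low [629.5 252.5 110.3]
288 161
```

View pics/keyend.png

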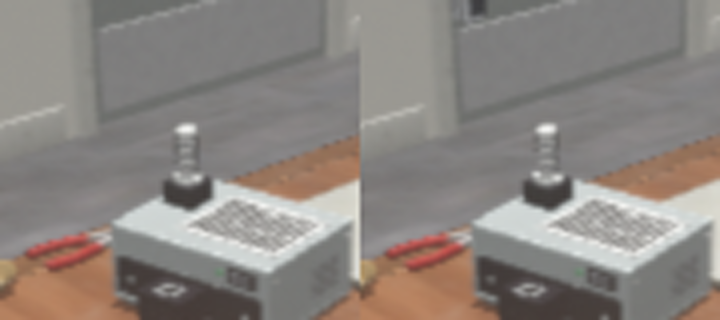

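The key stands upright and fully seated, the same as at the start (before left, after right). Handing in.

```bash
python3 -c "
from rig import *
print(finish_job())"
```

```text
the job is handed in; nothing more can be done
None
```

I handed the job in, but no verdict came back; by my last camera checks the drawer is home with its latch up and a new panel flat in each pocket, the one old panel present is in the carton, and the key is seated in its socket.

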